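# Check a tube carrier's height and make it up to centrifuge weight

## Task

Get the white tube carrier ready for the centrifuge: lay it on the height gauge's base plate, push the gauge's knob down until its foot rests on one of the carrier's caps, hold it there for a second and let it spring back up. Then stand the carrier on the scale pan and add balance weights until the pointer lies inside the dark band. Put every weight that is not needed flat in the grey tray, and leave the cup, tape and bottle alone.

Things in the scene. Friction and masses are not known exactly. Their poses are not given: they have to be found in the camera images.
- carrier: white rigid tube carrier, a block 190 (x) by 50 (y) by 60 mm tall; five orange-capped tubes fixed in it in a row at x = -70, -35, 0, 35, 70 mm, caps 22 mm across, tops 80 mm above the underside. Ends alike. 225 to 475 g, different every time. Origin: centre of the underside, z up. Starts on the bench
- gauge: height gauge, fixed. Origin on the bench below the foot, x to the post. Base plate 8 mm thick, 84 mm wide (y), x -195 to 80 mm. Post block from x = 37 mm; an arm from it (x from -8 mm, 26 mm wide, 147 to 169 mm above the bench) holds the slide. A carrier along x, centre at x = -70 mm, has its end cap under the foot; slide it in low: the y sides and -x end are open
- gauge_slide (a joint): downward travel of the gauge's slide in m: 0 is sprung fully up, 0.058 is its stop. The foot's underside is 125 mm minus this above the base plate, so about 0.045 when it rests on a tube cap. A spring (about 2 N at the top, 5 N at 45 mm) lifts it again when let go
- gauge_foot (a point): centre of the underside of the gauge's round foot, 30 mm across, 8 mm thick, 133 mm above the bench when up; moves with the slide
- gauge_knob (a point): centre of the top of the black round knob on the slide (44 mm across, 14 mm thick), straight above the foot, 257 mm above the bench when up; pushed down from above; moves with the slide
- scale: base of the spring scale, 250 by 210 mm, fixed; origin on the bench under the pan, same axes. At x = +121 mm, y = 51 to 109 mm stands its white slotted scale plate, 125 mm tall, with a tick every 10 mm and a dark 10 mm target band on the side that faces +x; the pan's black pointer moves in front of it
- pan (a joint): how far the scale pan has sunk, in m: 0 empty, stop at 0.075. It sinks 7.5 mm for every 100 g. The middle of the target band is 0.045 (600 g), the band reaches from 0.040 to 0.050
- pan_floor (a point): centre of the upper face of the steel scale pan, inside 202 mm (x) by 212 mm (y), with a lip 6 mm high; 100 mm above the bench when empty; sinks with the pan
- tray_floor (a point): centre of the inner floor of the grey weight tray, fixed, 4 mm above the bench; inside 92 mm (x) by 224 mm (y), walls 9 mm above the floor
- swab_cup: clear cup of swabs, 72 mm across, 97 mm tall; bystander, origin at its underside
- tape_roll: roll of paper tape lying flat, 80 mm across, 25 mm tall; bystander, origin at its underside
- gel_bottle: white bottle of hand gel, 60 mm across, 150 mm tall; bystander, origin at its underside
- weight0: aluminium balance weight of 100 g, all alike: a slab 70 mm (x) by 30 mm (y) by 10 mm with an upright fin on it to hold it by, 44 mm long (x), 12 mm thick (y), top 40 mm above the underside. Origin: centre of the underside, z up. May be absent (4 to 6 of the six are there, at first on the bench)
- weight1: aluminium balance weight of 100 g, all alike: a slab 70 mm (x) by 30 mm (y) by 10 mm with an upright fin on it to hold it by, 44 mm long (x), 12 mm thick (y), top 40 mm above the underside. Origin: centre of the underside, z up. May be absent (4 to 6 of the six are there, at first on the bench)
- weight2: aluminium balance weight of 100 g, all alike: a slab 70 mm (x) by 30 mm (y) by 10 mm with an upright fin on it to hold it by, 44 mm long (x), 12 mm thick (y), top 40 mm above the underside. Origin: centre of the underside, z up. May be absent (4 to 6 of the six are there, at first on the bench)
- weight3: aluminium balance weight of 100 g, all alike: a slab 70 mm (x) by 30 mm (y) by 10 mm with an upright fin on it to hold it by, 44 mm long (x), 12 mm thick (y), top 40 mm above the underside. Origin: centre of the underside, z up. May be absent (4 to 6 of the six are there, at first on the bench)
- weight4: aluminium balance weight of 100 g, all alike: a slab 70 mm (x) by 30 mm (y) by 10 mm with an upright fin on it to hold it by, 44 mm long (x), 12 mm thick (y), top 40 mm above the underside. Origin: centre of the underside, z up. May be absent (4 to 6 of the six are there, at first on the bench)
- weight5: aluminium balance weight of 100 g, all alike: a slab 70 mm (x) by 30 mm (y) by 10 mm with an upright fin on it to hold it by, 44 mm long (x), 12 mm thick (y), top 40 mm above the underside. Origin: centre of the underside, z up. May be absent (4 to 6 of the six are there, at first on the bench)
Things that resemble listed ones, but are neither listed nor needed, are in the scene too. Leave any purple look-alike of the weight0 alone.

How it is judged (in metres and radians):
On the way, in this order (a step that is already met when the one before it is completed fails the run):
1. the gauge's foot rests on a cap of the carrier, which lies level on the gauge's base plate (value of joint gauge_slide between 0.04 and 0.05 m and z of carrier in the frame of gauge between 0.002 and 0.014 m and contact force between gauge_slide and carrier above 0.5 N and angle between carrier's own z axis and vertical below 0.1 rad), for 0.6 s.
2. the gauge is up again and the carrier stands on the scale pan (x of carrier in the frame of pan_floor between -0.09 and 0.09 m and y of carrier in the frame of pan_floor between -0.06 and 0.06 m and z of carrier in the frame of pan_floor between -0.008 and 0.008 m and angle between carrier's own z axis and vertical below 0.15 rad and value of joint gauge_slide below 0.008 m), for 0.2 s.
At the end, for the whole second after the job is handed in: The carrier stands upright on the scale pan, the pan rests between 40 and 50 mm down, every weight present stands flat on the pan or in the tray, the gauge is sprung back up (under 8 mm), and all is at rest (all of step 2 and value of joint pan between 0.04 and 0.05 m and velocity of joint pan between -0.01 and 0.01 m/s and linear speed of each of carrier, weight0, weight1, weight2, weight3, weight4, weight5 below 0.02 m/s and ((x of weight0 in the frame of pan_floor between -0.1 and 0.1 m and y of weight0 in the frame of pan_floor between -0.105 and 0.105 m and z of weight0 in the frame of pan_floor between -0.008 and 0.02 m and angle between weight0's own z axis and vertical below 0.15 rad) or (x of weight0 in the frame of tray_floor between -0.05 and 0.05 m and y of weight0 in the frame of tray_floor between -0.116 and 0.116 m and z of weight0 in the frame of tray_floor between -0.008 and 0.015 m and angle between weight0's own z axis and vertical below 0.15 rad)) and ((x of weight1 in the frame of pan_floor between -0.1 and 0.1 m and y of weight1 in the frame of pan_floor between -0.105 and 0.105 m and z of weight1 in the frame of pan_floor between -0.008 and 0.02 m and angle between weight1's own z axis and vertical below 0.15 rad) or (x of weight1 in the frame of tray_floor between -0.05 and 0.05 m and y of weight1 in the frame of tray_floor between -0.116 and 0.116 m and z of weight1 in the frame of tray_floor between -0.008 and 0.015 m and angle between weight1's own z axis and vertical below 0.15 rad)) and ((x of weight2 in the frame of pan_floor between -0.1 and 0.1 m and y of weight2 in the frame of pan_floor between -0.105 and 0.105 m and z of weight2 in the frame of pan_floor between -0.008 and 0.02 m and angle between weight2's own z axis and vertical below 0.15 rad) or (x of weight2 in the frame of tray_floor between -0.05 and 0.05 m and y of weight2 in the frame of tray_floor between -0.116 and 0.116 m and z of weight2 in the frame of tray_floor between -0.008 and 0.015 m and angle between weight2's own z axis and vertical below 0.15 rad)) and ((x of weight3 in the frame of pan_floor between -0.1 and 0.1 m and y of weight3 in the frame of pan_floor between -0.105 and 0.105 m and z of weight3 in the frame of pan_floor between -0.008 and 0.02 m and angle between weight3's own z axis and vertical below 0.15 rad) or (x of weight3 in the frame of tray_floor between -0.05 and 0.05 m and y of weight3 in the frame of tray_floor between -0.116 and 0.116 m and z of weight3 in the frame of tray_floor between -0.008 and 0.015 m and angle between weight3's own z axis and vertical below 0.15 rad)) and ((x of weight4 in the frame of pan_floor between -0.1 and 0.1 m and y of weight4 in the frame of pan_floor between -0.105 and 0.105 m and z of weight4 in the frame of pan_floor between -0.008 and 0.02 m and angle between weight4's own z axis and vertical below 0.15 rad) or (x of weight4 in the frame of tray_floor between -0.05 and 0.05 m and y of weight4 in the frame of tray_floor between -0.116 and 0.116 m and z of weight4 in the frame of tray_floor between -0.008 and 0.015 m and angle between weight4's own z axis and vertical below 0.15 rad)) and ((x of weight5 in the frame of pan_floor between -0.1 and 0.1 m and y of weight5 in the frame of pan_floor between -0.105 and 0.105 m and z of weight5 in the frame of pan_floor between -0.008 and 0.02 m and angle between weight5's own z axis and vertical below 0.15 rad) or (x of weight5 in the frame of tray_floor between -0.05 and 0.05 m and y of weight5 in the frame of tray_floor between -0.116 and 0.116 m and z of weight5 in the frame of tray_floor between -0.008 and 0.015 m and angle between weight5's own z axis and vertical below 0.15 rad))); the robot touches nothing.
It fails at once if the swab cup is moved more than 40 mm or tipped (distance of swab_cup from where it was at the start of the episode above 0.04 m or angle between swab_cup's own z axis and vertical above 0.4 rad).
It fails at once if the tape roll is moved more than 40 mm or tipped (distance of tape_roll from where it was at the start of the episode above 0.04 m or angle between tape_roll's own z axis and vertical above 0.4 rad).
It fails at once if the gel bottle is moved more than 40 mm or tipped (distance of gel_bottle from where it was at the start of the episode above 0.04 m or angle between gel_bottle's own z axis and vertical above 0.4 rad).
Of weight0, weight1, weight2, weight3, weight4, weight5 only 4 to 6 are there at a start; the rules pass over those that are not, and their reading is None.
At some moment in a run one of carrier, weight0, weight1, weight2, weight3, weight4, weight5 may be knocked a few centimetres aside while the robot is not near it.
Once in a run the grip may slacken for a moment while it holds something.
It also fails if it takes over 208 s, if anything falls off the work surface, if the arm or the gripper's body presses on something with over 40 N, if the wrist force passes 120 N, or if a joint passes its speed limit or range.

## Robot

A 6-joint arm with a two-finger parallel gripper is mounted at the origin on the work surface. World frame = base frame: x ahead of the robot, y to its left, z up, the work surface at z = 0. Lengths are in mm, angles in degrees, forces in N, time in s.
With the tool pointing down it reaches from about 400 to 825 mm from the base axis. Payload 7 kg.
Tool frame: the origin (TCP) lies between the finger pads; the fingertips stand 8 mm ahead of it and the grasp point (between the pads) lies 11 mm behind it (arm.tips_ahead is the distance from the TCP to the fingertips, in mm); z points along the fingers, y is the line along which they close (so a half turn about z gives the same grasp; the last joint's range is limited). The gripper opens to 85 mm and grips with 20 to 120 N. Pads are 22 mm wide; open, the fingers measure 114 mm over their backs; the gripper's body (76 mm by 85 mm) begins 54 mm behind the grasp point. The pads swing forward as they close: fully open they stand 13 mm farther back than shut.
Start: joints at [-54.483, 20.546, 0.682, 0, -70.136, -16.507], TCP at [219.851, -638.17, 239.302] pointing down, gripper open.
Joint ranges: [-176.03, 176.03], [-82.01, 121.73], [-58.28, 71.71], [-173.87, 95.51], [-174.79, -0.11], [-173.66, 173.66]. Speed limits (degrees/s): [136.94, 136.94, 172.46, 180, 180, 180].

## Interface

Orientations are given as a 3x3 rotation matrix whose columns are the frame's x, y, z axes.
In Python, from plant import arm gives the robot as it stands.
- The arm moves only by the tool play_rows, never from a script. Its argument "plan" is a list of rows, each an object with "claw": the opening, from 0 (shut) to 1 (fully open); "travel": the shift along the tool's x, y, z in mm, a list of three; "yaw": the turn about the tool's z in degrees. A call has 1 to 8 rows; each row shifts and turns the commanded pose from where the row before left it, along the tool's axes as they then stand; what a row does not reach is not made up. A row lasts 1/12 s, in which the tool goes at most 41.7 mm and 7.16 degrees, less where a joint would pass 70% of its speed; a pose out of reach is approached as far as the arm can. A call with a gripper value outside its range is refused whole. The fingers move at their own pace and stop on an object; the grip force is fixed at half the most. Time passes only in rows, so rows that do not move let the fingers close. It gives the time, the measured TCP pose, the force, the opening and the grip force at its end, in the units of the state.
- arm.sense(): the state, without advancing time (a new reading comes with each control period).
- arm.capture(name): name is "scene" or "side" or "wrist"; returns a dict with "color" (400x640x3 uint8, red, green, blue), "depth" (400x640 float32, mm along the optical axis (not along the pixel's ray), 0 where there is no reading), "fx", "fy", "cx", "cy" (pixels), "k1" (the pictures are not rectified: a ray, as slopes to the right and down, at radius r is drawn at 1 + k1 r^2 times it, then the intrinsics apply), "xyz" and "rotation" of the camera in the world; the wrist camera has in their place "mount" (4x4, takes a point from camera to tool coordinates, whose origin is the TCP and whose axes are the flange's). Camera axes: x right, y down, z forward; pixel columns grow to the right and rows downward; lengths in mm; the calibration is good to about 2 mm. A picture is of the moment at which its call begins: read the wrist's pose just before it.
- arm.close_job(): hands the job in; it is judged then, once.
The state is a dict: "time_s": time; "joint_pos": joint angles; "joint_velocities": joint speeds; "effort": joint torques, N m; "ee_pos": TCP position; "eef_rot": TCP orientation; "force": force on the tool from outside, world axes, zero at the start; "ft_torque": the same for the moment, N m; "finger_gap": finger opening in mm; "grasp_force": force on a finger pad.
Only numpy, scipy, OpenCV 4.12 (cv2) and the standard library are available. Lean on these libraries where they do the work, as an engineer would, in place of code of your own. Each camera call takes 0.05 s, during which the arm holds its last target. There are 200 camera calls.

## Working session

There is one attempt and no reset: what is moved stays moved. The work goes in short steps, Python scripts to look and compute and a tool call to move; the robot and the scene stay as the last step left them, time stands still between calls to the robot, and variables do not carry over. Pictures are saved under pics/ and viewed, at most 14 in all, crops included, and the job is handed in when it is done.

Besides the shell and the picture viewer there is one more tool, called after "Call:" as name(argument=value, ...) on one line, values as JSON. play_rows: Moves the arm, as the interface text tells. Its arguments: {"type":"object","properties":{"plan":{"type":"array"}},"required":["plan"]}

```bash
ls; mkdir -p pics
cat > h.py <<'E'
import numpy as np, cv2
from plant import arm
def cap(name,save=None):
    s=arm.sense(); c=arm.capture(name)
    if name=="wrist":
        T=np.eye(4);T[:3,:3]=np.array(s["eef_rot"]);T[:3,3]=s["ee_pos"]
        M=T@np.array(c["mount"]);c["R"]=M[:3,:3];c["t"]=M[:3,3]
    else: c["R"]=np.array(c["rotation"]);c["t"]=np.array(c["xyz"])
    c["K"]=np.array([[c["fx"],0,c["cx"]],[0,c["fy"],c["cy"]],[0,0,1.]])
    if save: cv2.imwrite("pics/"+save,c["color"][:,:,::-1])
    return c
def cloud(c):
    h,w=c["depth"].shape
    v,u=np.mgrid[:h,:w]
    p=cv2.undistortPoints(np.stack([u,v],-1).reshape(-1,1,2).astype(np.float64),c["K"],np.array([c["k1"],0,0,0,0.])).reshape(h,w,2)
    d=c["depth"].astype(float)
    P=np.dstack([p[...,0]*d,p[...,1]*d,d])@c["R"].T+c["t"]
    P[d==0]=np.nan
    return P
def px(c,p):
    q=(np.array(p,float)-c["t"])@c["R"]
    s=q[:2]/q[2];s=s*(1+c["k1"]*(s@s))
    return c["fx"]*s[0]+c["cx"],c["fy"]*s[1]+c["cy"]
E
python3 - <<'E'
from h import *
for n in("scene","side","wrist"):
    c=cap(n,n+"0.png"); np.savez("pics/"+n+"0.npz",**{k:c[k] for k in("color","depth","R","t","K","k1")},P=cloud(c))
    print(n,c["t"].round(),c["R"].round(2).tolist(),c["fx"],c["k1"])
a=cv2.imread("pics/scene0.png");b=cv2.imread("pics/side0.png")
s=arm.sense();print(s)
E
```

```text
pics
scene [1084. -115. 1068.] [[0.18, 0.85, -0.49], [0.98, -0.15, 0.1], [0.01, -0.5, -0.87]] 410.6984660578253 0.013656346102062445
side [  231. -1166.  1154.] [[0.96, -0.2, 0.21], [-0.29, -0.6, 0.74], [-0.02, -0.77, -0.63]] 480.1727282533298 -0.08295553661952132
wrist [ 153. -659.  373.] [[-0.33, 0.91, 0.26], [0.95, 0.31, 0.09], [0.0, 0.28, -0.96]] 356.89853666716004 -0.04192034033287327
{'time_s': 0.15, 'joint_pos': array([-5.44830159e+01,  2.05810874e+01,  6.45578725e-01, -1.30208632e-02,
       -7.01372228e+01, -1.65087730e+01]), 'joint_velocities': array([ 0.05076087, -0.05509474,  0.14472166,  0.22198504, -0.03776054,
        0.00566762]), 'effort': array([-6.47109800e-05, -5.83873594e+01,  2.93652087e+01,  6.94058865e+00,
       -4.29605803e-03, -1.27181817e-06]), 'ee_pos': array([ 219.71742546, -637.85715793,  238.59249592]), 'eef_rot': array([[-9.45497055e-01, -3.25630160e-01, -5.63477491e-04],
       [-3.25630611e-01,  9.45496360e-01,  1.15738464e-03],
       [ 1.55886572e-04,  1.27778928e-03, -9.99999171e-01]]), 'force': array([-0.35436677, -0.37148707,  0.09029138]), 'ft_torque': array([-0.01110665, -0.02026114,  0.00137089]), 'grasp_force': 0.0, 'finger_gap': 85.40524342283392}
```

```bash
ls pics
```

```text
scene0.npz
scene0.png
side0.npz
side0.png
wrist0.npz
wrist0.png
```

View pics/scene0.png

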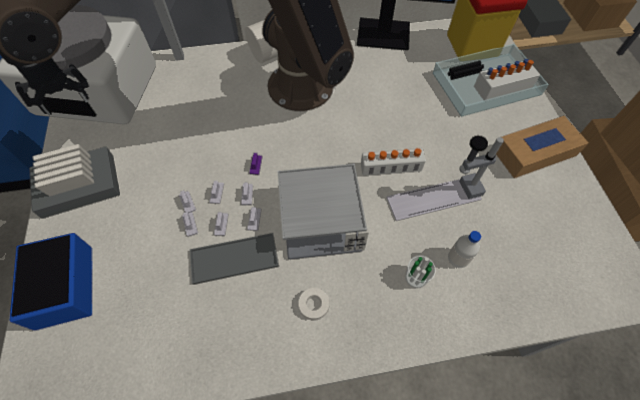

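View pics/side0.png

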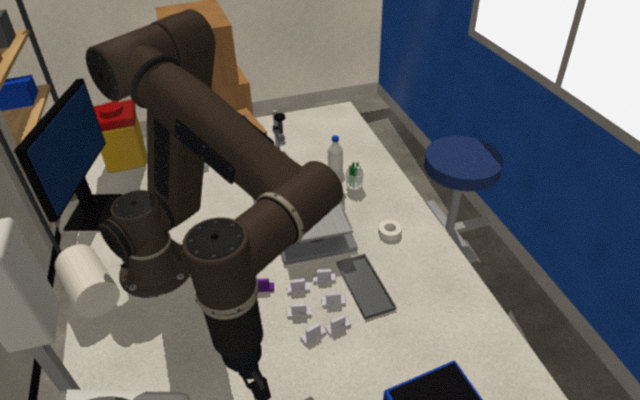

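Scene view: the carrier (5 orange caps) is at (392,158), and its look-alike with blue and orange caps is in the glass tray at (510,72). There are six weights at (187,200), (216,191), (246,193), (189,222), (221,223) and (253,217), plus a purple look-alike at (256,162) that I'll leave alone. The tray is at (233,258), the scale at (320,210), the gauge at (440,200) with its knob at (478,143). Bystanders are the tape (313,303), cup (420,270) and bottle (467,247).

```bash
cat > m.py <<'E'
from h import *
d=np.load("pics/scene0.npz");P=d["P"];col=d["color"].astype(int)
z=P[...,2]
def rect(m,lab):
    q=P[m][:,:2].astype(np.float32)
    r=cv2.minAreaRect(q);print(lab,len(q),"med",np.median(P[m],0).round(1),"rect",np.round(r[0],1),np.round(r[1],1),round(r[2],1))
def box(u0,v0,u1,v1):
    m=np.zeros(z.shape,bool);m[v0:v1,u0:u1]=1;return m
print("bench z",np.nanmedian(z[330:360,150:250]),np.nanmedian(z[150:180,180:230]),np.nanmedian(z[170:185,430:450]))
# carrier
B=box(350,135,435,185)
org=B&(col[...,0]>150)&(col[...,2]<90)
n,l,st,ce=cv2.connectedComponentsWithStats(org.astype(np.uint8))
for i in range(1,n):
    if st[i,4]>8: m=(l==i)&(z>70);print("cap",ce[i].round(),np.nanmean(P[m],0).round(1) if m.any() else None,np.nanmean(P[l==i],0).round(1))
rect(B&(z>52)&(z<68),"carrier top")
rect(B&(z>15)&(z<95),"carrier all")
for lab,b in dict(w=(170,175,275,245)).items():
    m=box(*b)&(z>5)&(z<60)&(P[...,0]<1000)
    n,l,st,ce=cv2.connectedComponentsWithStats(m.astype(np.uint8))
    for i in range(1,n):
        if st[i,4]>30:
            rect((l==i)&(z<16),f"w slab {ce[i].round()}");rect((l==i)&(z>28),"   fin")
rect(box(270,150,375,265)&(z>95)&(z<112),"pan")
rect(box(270,150,375,265)&(z>15),"scale all")
rect(box(340,225,375,260)&(z>100),"plate")
rect(box(380,180,490,225)&(z>5)&(z<13),"gauge plate")
rect(box(450,130,520,200)&(z>245)&(z<265),"knob")
rect(box(450,130,520,200)&(z>140)&(z<175),"gaugearm")
rect(box(180,225,285,290)&(z>8)&(z<25),"tray wall")
rect(box(180,225,285,290)&(z>1)&(z<8),"tray floor")
for lab,b in dict(tape=(290,280,335,325),cup=(400,250,440,292),bottle=(445,225,490,270),purple=(245,150,265,178)).items(): rect(box(*b)&(z>15),lab)
E
python3 m.py
python3 - <<'E'
import cv2
a=cv2.imread("pics/scene0.png")
x=cv2.resize(a[130:225,350:520],(800,447),interpolation=cv2.INTER_CUBIC);cv2.imwrite("pics/crop1.png",x)
E
```

```text
bench z 0.9682634748940018 0.8739616808004484 0.11211129666605757
cap [406. 151.] [397.1 264.9  80.2] [394.4 266.3  76.8]
cap [418. 150.] [400.1 298.9  80.6] [400.1 298.9  80.6]
cap [383. 153.] [392.3 194.9  80.5] [388.9 195.6  76.5]
cap [395. 152.] [394.9 229.5  80.5] [392.  230.6  76.9]
cap [371. 154.] [389.1 160.2  80.4] [386.4 160.8  77.1]
carrier top 654 med [406.9 219.9  59.7] rect [397.3 229.5] [190.5  52.7] 85.7
carrier all 1339 med [411.4 222.9  58.7] rect [397.4 229.2] [191.   52.9] 85.7
w slab [217. 192.] 130 med [ 413.9 -306.4   10.3] rect [ 400.8 -311.3] [32.7 70.5] 78.8
   fin 72 med [ 400.8 -311.1   39.5] rect [ 399.1 -312.1] [12.5 46.4] 78.9
w slab [247. 194.] 133 med [ 429.6 -218.5   10.4] rect [ 415.7 -222.8] [31.1 82.3] 85.7
   fin 67 med [ 423.6 -222.8   39.8] rect [ 420.6 -223.9] [12.4 44.1] 81.3
w slab [188. 213.] 319 med [ 459.9 -391.2   10.7] rect [ 455.7 -395.3] [149.   42.5] 7.8
   fin 157 med [ 473.  -394.7   39.8] rect [ 455.5 -395.9] [119.7  19.9] 6.2
w slab [254. 219.] 138 med [ 520.5 -205.8   10. ] rect [ 508.1 -210.8] [31.9 69.7] 76.2
   fin 76 med [ 5
[... 546 characters left out ...]
ect [643.4  48.6] [70.8 46.4] 79.9
gauge plate 1834 med [533.1 307.4   8.2] rect [539.4 330.5] [332.  152.7] 79.1
knob 270 med [524.2 382.7 257.4] rect [525.9 406.2] [88.7 42.7] 83.3
gaugearm 314 med [528.3 408.6 166.8] rect [521.  414.3] [27.9 89. ] 6.3
tray wall 823 med [ 580.5 -302.    11.8] rect [ 578.9 -283.2] [182.6 244.5] 2.4
tray floor 3826 med [ 616.1 -282.2    3.6] rect [ 607.6 -286.7] [306.4 191.2] 80.0
tape 593 med [786.2 -81.5  25.2] rect [784.2 -81.3] [74.9 78.9] 81.6
cup 683 med [764.  198.8  64.2] rect [758.4 204.3] [69.3 71.8] 21.8
bottle 768 med [735.2 322.4  97.3] rect [728.9 330.1] [59.2 49.5] 43.7
purple 88 med [ 322.  -187.1   37.8] rect [ 317.6 -185. ] [26.5 54.8] 63.4
  return _methods._mean(a, axis=axis, dtype=dtype,
  ret = um.true_divide(
```

View pics/crop1.png

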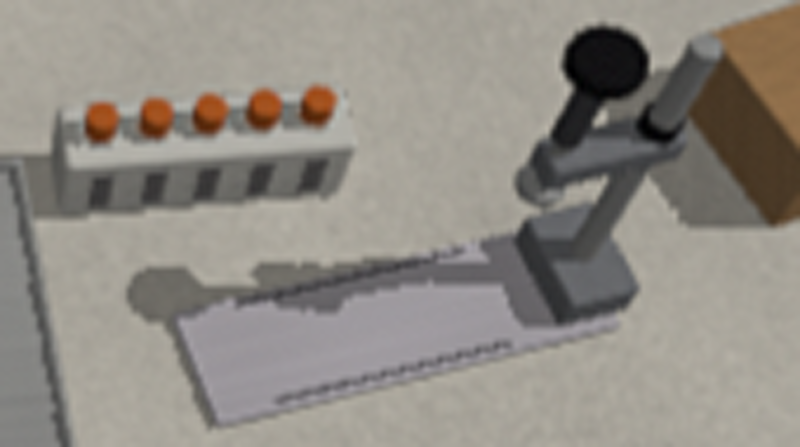

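The crop confirms the white carrier with five orange caps, with the gauge plate running left of the post. Next I'll refine the gauge, scale, tray and the merged weights.

```bash
cat > m2.py <<'E'
from h import *
d=np.load("pics/scene0.npz");P=d["P"];z=P[...,2];col=d["color"].astype(int)
def comps(b,lo,hi,lab,mn=40,er=0):
    m=np.zeros(z.shape,np.uint8);m[b[1]:b[3],b[0]:b[2]]=1;m=m*((z>lo)&(z<hi)).astype(np.uint8)
    if er:m=cv2.morphologyEx(m,cv2.MORPH_OPEN,np.ones((er,er),np.uint8))
    n,l,st,ce=cv2.connectedComponentsWithStats(m,connectivity=4)
    for i in range(1,n):
        if st[i,4]>mn:
            q=P[l==i][:,:2].astype(np.float32);r=cv2.minAreaRect(q)
            print(lab,ce[i].round(),st[i,4],"z",np.median(P[l==i][:,2]).round(1),"rect",np.round(r[0],1),np.round(r[1],1),round(r[2],1))
comps((375,180,500,225),6,10.5,"gplate",60,3)
comps((440,130,520,200),254,260,"knob",20)
comps((440,130,520,200),160,172,"garm",20)
comps((440,130,520,215),30,75,"gpost",20)
comps((270,150,375,265),97,103,"panfloor",200,3)
comps((270,150,375,265),103.5,109,"panlip",20)
comps((335,220,375,265),112,130,"plate",10)
comps((270,150,375,265),5,30,"base",20)
comps((180,225,285,290),2.5,5.5,"trayfl",300,3)
comps((180,225,285,290),11,15,"traywall",30)
comps((170,175,275,245),25,45,"fin",20)
c=dict(R=d["R"],t=d["t"])
E
python3 m2.py
```

```text
knob [479. 142.] 184 z 258.0 rect [521.9 383.5] [41.3 41.8] 4.6
garm [478. 162.] 201 z 168.1 rect [520.5 416.6] [27.2 84.6] 5.1
gpost [511. 149.] 584 z 68.5 rect [429. 590.] [ 59.6 141.2] 72.7
gpost [473. 185.] 339 z 38.0 rect [517.9 444.7] [70.9 51.5] 6.1
panfloor [320. 202.] 3757 z 100.3 rect [528.  -19.2] [212.2 201.8] 86.6
panlip [353. 169.] 34 z 105.5 rect [453.5  90.8] [53.5 20. ] 20.5
panlip [317. 168.] 46 z 106.2 rect [428.5 -12.4] [71.7  6.9] 86.9
panlip [287. 171.] 34 z 105.3 rect [424.2 -96.4] [50.8  7.4] 83.4
panlip [280. 199.] 25 z 107.4 rect [ 512.7 -126.5] [ 3.9 50.6] 86.6
panlip [362. 209.] 33 z 106.1 rect [578.9  85.8] [ 4.6 64.7] 86.3
panlip [364. 228.] 22 z 106.2 rect [634.4  78.2] [12.3 29.2] 44.5
panlip [347. 231.] 37 z 105.4 rect [637.2  32.6] [57.7  5.5] 87.2
panlip [319. 234.] 25 z 105.6 rect [633.4 -40.8] [36.8  5.7] 87.0
panlip [304. 235.] 21 z 105.8 rect [631.  -78.2] [28.7  6.1] 85.8
panlip [288. 237.] 21 z 106.8 rect [ 628.4 -119.7] [28.9  4.8] 88.3
plate [363. 233.] 38 z 122.7 rect [657.4  68.9] [25.7  5.2] 85.2
plate [351. 235.] 36 z 123.2 rect [655.2  36.3] [23.5  7.1] 87.0
base [367. 172.] 70 z 17.6 rect [401.9 142.1] [55.9 30. ] 38.4
base [274. 249.] 96 z 10.7 rect [ 611.6 -167.4] [96.1 15.3] 2.7
base [319. 247.] 1258 z 19.9 rect [628.4 -23.7] [213.7  59.5] 85.9
fin [215. 188.] 78 z 39.2 rect [ 399.1 -312.1] [12.5 46.4] 78.9
fin [246. 190.] 71 z 39.4 rect [ 421.2 -224. ] [12.4 45.3] 81.3
fin [184. 198.] 78 z 39.4 rect [ 419.2 -399.7] [45.4 14.2] 16.8
fin [253. 215.] 79 z 39.2 rect [ 507.1 -209.8] [13.1 47.2] 76.5
fin [219. 220.] 87 z 39.3 rect [ 507.5 -304.7] [12.9 46.5] 79.0
fin [187. 220.] 85 z 40.0 rect [ 493.5 -393.5] [43.7 14.5] 11.5
```

```bash
cat > d.py <<'E'
# usage: d.py x y z psi -> tool-axis shifts for the straight move, after yaw to psi
import sys;from h import *
def delta(x,y,z,psi,show=True):
    s=arm.sense();R=np.array(s["eef_rot"]);p=np.array(s["ee_pos"])
    cur=np.degrees(np.arctan2(R[1,0],R[0,0]));a=np.radians(psi)
    X=np.array([np.cos(a),np.sin(a)]);Y=np.array([np.sin(a),-np.cos(a)])
    D=np.array([x,y,z])-p
    print("t",round(s["time_s"],2),"at",p.round(1),"psi",round(cur,2),"F",np.round(s["force"],1),"gap",round(s["finger_gap"],1),"grip",round(s["grasp_force"],1))
    print("yaw",round(-((psi-cur+180)%360-180),2),"travel",round(D[:2]@X,1),round(D[:2]@Y,1),round(-D[2],1),"rows>=",int(np.ceil(np.linalg.norm(D)/41.7)))
if __name__=="__main__":
    delta(*map(float,sys.argv[1:5]))
E
python3 - <<'E'
exec(open("m2.py").read().split("comps((375")[0])
comps((375,180,500,225),4,12,"gplate",60,2)
m=np.zeros(z.shape,bool);m[180:225,375:470]=1
m&=(z>4)&(z<12);q=P[m];q=q[(q[:,1]<340)&(q[:,0]>460)]
# edges per y bin
for y in range(195,340,20):
    s=q[abs(q[:,1]-y)<10];print(y,len(s),np.percentile(s[:,0],[2,98]).round(1) if len(s) else 0)
comps((440,130,530,200),225,290,"top",20)
E
python3 d.py 520 -150 240 -94.5
```

```text
gplate [429. 201.] 1812 z nan rect [nan nan] [nan  0.] nan
195 127 [499.9 581.2]
215 163 [484.1 579. ]
235 155 [495.4 579.1]
255 168 [495.1 578.3]
275 165 [494.  581.6]
295 158 [489.7 601. ]
315 163 [486.9 571.2]
335 118 [487.7 598.1]
top [478. 143.] 258 z 257.6 rect [522.6 383.3] [41.2 43.7] 30.7
top [498. 141.] 68 z 243.1 rect [516.7 443.8] [16.1 18.1] 82.6
t 0.15 at [ 219.7 -637.9  238.6] psi -161.0 F [-0.4 -0.4  0.1] gap 85.4 grip 0.0
yaw -66.5 travel -509.9 -261.1 -1.4 rows>= 14
```

Call:
play_rows(plan=[{"claw": 1, "travel": [0, 0, 0], "yaw": -6.65}, {"claw": 1, "travel": [0, 0, 0], "yaw": -6.65}, {"claw": 1, "travel": [0, 0, 0], "yaw": -6.65}, {"claw": 1, "travel": [0, 0, 0], "yaw": -6.65}, {"claw": 1, "travel": [0, 0, 0], "yaw": -6.65}])

```text
time_s: 0.57
ee_pos: [219.8, -638.0, 238.9]
eef_rot: [[-0.608, -0.794, -0.0], [-0.794, 0.608, 0.001], [-0.0, 0.001, -1.0]]
force: [0.2, -0.0, 0.8]
finger_gap: 85.5
grasp_force: 0.0
```

Call:
play_rows(plan=[{"claw": 1, "travel": [0, 0, 0], "yaw": -6.65}, {"claw": 1, "travel": [0, 0, 0], "yaw": -6.65}, {"claw": 1, "travel": [0, 0, 0], "yaw": -6.65}, {"claw": 1, "travel": [0, 0, 0], "yaw": -6.65}, {"claw": 1, "travel": [0, 0, 0], "yaw": -6.65}])

```text
time_s: 0.98
ee_pos: [219.8, -638.0, 238.9]
eef_rot: [[-0.073, -0.997, -0.0], [-0.997, 0.073, 0.001], [-0.001, 0.0, -1.0]]
force: [-0.7, 0.7, -0.1]
finger_gap: 85.3
grasp_force: 0.0
```

Call:
play_rows(plan=[{"claw": 1, "travel": [-32, -16.3, 0], "yaw": 0}, {"claw": 1, "travel": [-32, -16.3, 0], "yaw": 0}, {"claw": 1, "travel": [-32, -16.3, 0], "yaw": 0}, {"claw": 1, "travel": [-32, -16.3, 0], "yaw": 0}, {"claw": 1, "travel": [-32, -16.3, 0], "yaw": 0}, {"claw": 1, "travel": [-32, -16.3, 0], "yaw": 0}, {"claw": 1, "travel": [-32, -16.3, 0], "yaw": 0}, {"claw": 1, "travel": [-32, -16.3, 0], "yaw": 0}])

```text
time_s: 1.65
ee_pos: [370.3, -391.5, 239.2]
eef_rot: [[-0.078, -0.997, -0.0], [-0.997, 0.078, 0.0], [-0.0, 0.0, -1.0]]
force: [0.9, -0.5, 0.0]
finger_gap: 85.5
grasp_force: 0.0
```

Call:
play_rows(plan=[{"claw": 1, "travel": [-32, -16.3, 0], "yaw": 0}, {"claw": 1, "travel": [-32, -16.3, 0], "yaw": 0}, {"claw": 1, "travel": [-32, -16.3, 0], "yaw": 0}, {"claw": 1, "travel": [-32, -16.3, 0], "yaw": 0}, {"claw": 1, "travel": [-32, -16.3, 0], "yaw": 0}, {"claw": 1, "travel": [-32, -16.3, 0], "yaw": 0}, {"claw": 1, "travel": [-32, -16.3, 0], "yaw": 0}, {"claw": 1, "travel": [-32, -16.3, 0], "yaw": 0}])

```text
time_s: 2.32
ee_pos: [520.4, -146.4, 239.4]
eef_rot: [[-0.078, -0.997, 0.0], [-0.997, 0.078, 0.0], [-0.0, -0.0, -1.0]]
force: [0.6, -1.0, 0.1]
finger_gap: 85.2
grasp_force: 0.0
```

Call:
play_rows(plan=[{"claw": 1, "travel": [-34, 15, 0], "yaw": 0}, {"claw": 1, "travel": [-34, 15, 0], "yaw": 0}, {"claw": 1, "travel": [-34, 15, 0], "yaw": 0}, {"claw": 1, "travel": [-34, 15, 0], "yaw": 0}, {"claw": 1, "travel": [-34, 15, 0], "yaw": 0}, {"claw": 1, "travel": [-34, 15, 0], "yaw": 0}, {"claw": 1, "travel": [-34, 15, 0], "yaw": 0}, {"claw": 1, "travel": [-34, 15, 0], "yaw": 0}])

```text
time_s: 2.98
ee_pos: [420.5, 133.8, 239.5]
eef_rot: [[-0.078, -0.997, 0.0], [-0.997, 0.078, 0.0], [-0.0, -0.0, -1.0]]
force: [0.8, 0.8, -0.3]
finger_gap: 85.3
grasp_force: 0.0
```

Call:
play_rows(plan=[{"claw": 1, "travel": [-34, 15, 10], "yaw": 0}, {"claw": 1, "travel": [-34, 15, 10], "yaw": 0}, {"claw": 1, "travel": [0, 0, 0], "yaw": 0}, {"claw": 1, "travel": [0, 0, 0], "yaw": 0}])

```text
time_s: 3.32
ee_pos: [395.9, 203.9, 218.7]
eef_rot: [[-0.074, -0.997, -0.001], [-0.997, 0.074, -0.001], [0.001, 0.001, -1.0]]
force: [0.2, -0.5, 0.3]
finger_gap: 85.5
grasp_force: 0.0
```

```bash
python3 d.py 394.5 204.7 140 -94.5
python3 - <<'E'
from h import *
c=cap("wrist","w1.png");P=cloud(c);z=P[...,2];col=c["color"].astype(int)
org=((col[...,0]>130)&(col[...,2]<90)&(col[...,0]>col[...,1]+50)).astype(np.uint8)
n,l,st,ce=cv2.connectedComponentsWithStats(org)
for i in range(1,n):
    if st[i,4]>40:
        m=(l==i)&(z>74);print(ce[i].round(),st[i,4],np.nanmean(P[m],0).round(1))
m=(z>54)&(z<66);n,l,st,ce=cv2.connectedComponentsWithStats(m.astype(np.uint8))
i=1+st[1:,4].argmax();q=P[l==i];print(cv2.minAreaRect(q[:,:2].astype(np.float32)),np.median(q,0))
print("bench",np.nanmedian(z[z<8]))
E
```

```text
t 3.32 at [395.9 203.9 218.7] psi -94.26 F [ 0.2 -0.5  0.3] gap 85.5 grip 0.0
yaw 0.24 travel -0.7 1.5 78.7 rows>= 2
((395.0147705078125, 229.00418090820312), (188.1309051513672, 50.078773498535156), 85.51277160644531) [393.29039774 212.97872641  59.65259725]
bench -0.21297121678298936
```

Call:
play_rows(plan=[{"claw": 1, "travel": [0, 2.4, 30], "yaw": 0.2}, {"claw": 1, "travel": [0, 0, 30], "yaw": 0}, {"claw": 1, "travel": [0, 0, 30], "yaw": 0}, {"claw": 1, "travel": [0, 0, 30], "yaw": 0}, {"claw": 1, "travel": [0, 0, 25], "yaw": 0}, {"claw": 1, "travel": [0, 0, 22], "yaw": 0}, {"claw": 1, "travel": [0, 0, 15], "yaw": 0}, {"claw": 1, "travel": [0, 0, 5], "yaw": 0}])

```text
time_s: 4.03
ee_pos: [394.3, 200.5, 30.4]
eef_rot: [[-0.084, -0.996, -0.002], [-0.996, 0.084, -0.003], [0.003, 0.002, -1.0]]
force: [-0.4, -1.0, -0.1]
finger_gap: 85.3
grasp_force: 0.0
```

Call:
play_rows(plan=[{"claw": 0, "travel": [0, 0, 0], "yaw": 0}, {"claw": 0, "travel": [0, 0, 0], "yaw": 0}, {"claw": 0, "travel": [0, 0, 0], "yaw": 0}, {"claw": 0, "travel": [0, 0, 0], "yaw": 0}, {"claw": 0, "travel": [0, 0, 0], "yaw": 0}, {"claw": 0, "travel": [0, 0, 0], "yaw": 0}, {"claw": 0, "travel": [0, 0, 0], "yaw": 0}, {"claw": 0, "travel": [0, 0, 0], "yaw": 0}])

```text
time_s: 4.7
ee_pos: [395.2, 203.0, 33.6]
eef_rot: [[-0.082, -0.997, 0.001], [-0.997, 0.082, 0.001], [-0.001, -0.001, -1.0]]
force: [-0.2, -2.8, 6.5]
finger_gap: 49.2
grasp_force: 63.2
```

Call:
play_rows(plan=[{"claw": 0, "travel": [0, 0, 0], "yaw": 0}, {"claw": 0, "travel": [0, 0, 0], "yaw": 0}, {"claw": 0, "travel": [0, 0, -5], "yaw": 0}, {"claw": 0, "travel": [0, 0, -10], "yaw": 0}, {"claw": 0, "travel": [0, 0, -10], "yaw": 0}, {"claw": 0, "travel": [0, 0, 0], "yaw": 0}, {"claw": 0, "travel": [0, 0, 0], "yaw": 0}])

```text
time_s: 5.28
ee_pos: [394.8, 203.1, 57.9]
eef_rot: [[-0.082, -0.997, 0.001], [-0.997, 0.082, 0.002], [-0.002, -0.001, -1.0]]
force: [0.2, 0.1, -4.5]
finger_gap: 49.2
grasp_force: 62.9
```

Call:
play_rows(plan=[{"claw": 0, "travel": [0, 0, 0], "yaw": -3.4}, {"claw": 0, "travel": [0, 0, 0], "yaw": -3.4}, {"claw": 0, "travel": [0, 0, 0], "yaw": -3.4}, {"claw": 0, "travel": [-4, -9, 0], "yaw": 0}, {"claw": 0, "travel": [-8, -18, 0], "yaw": 0}, {"claw": 0, "travel": [-8, -18, 0], "yaw": 0}, {"claw": 0, "travel": [-8, -18, 0], "yaw": 0}, {"claw": 0, "travel": [-8, -18, 0], "yaw": 0}])

```text
time_s: 5.95
ee_pos: [472.9, 246.9, 56.7]
eef_rot: [[0.094, -0.996, -0.0], [-0.996, -0.094, -0.0], [0.0, 0.0, -1.0]]
force: [0.2, -0.3, -3.0]
finger_gap: 49.0
grasp_force: 62.8
```

Call:
play_rows(plan=[{"claw": 0, "travel": [-8, -18, 0], "yaw": 0}, {"claw": 0, "travel": [-8, -18, 0], "yaw": 0}, {"claw": 0, "travel": [-8, -18, 0], "yaw": 0}, {"claw": 0, "travel": [-6, -9, 0], "yaw": 0}, {"claw": 0, "travel": [0, 0, 0], "yaw": 0}, {"claw": 0, "travel": [0, 0, 0], "yaw": 0}])

```text
time_s: 6.45
ee_pos: [531.4, 282.0, 56.2]
eef_rot: [[0.095, -0.996, -0.001], [-0.996, -0.095, -0.001], [0.001, 0.002, -1.0]]
force: [-0.4, 0.5, -4.4]
finger_gap: 49.5
grasp_force: 63.1
```

```bash
python3 d.py 531.4 287.9 42 -84.5
python3 - <<'E'
from h import *
c=cap("scene");P=cloud(c);z=P[...,2]
cv2.imwrite("pics/s2.png",cv2.resize(c["color"][110:260,360:520,::-1],(640,600),interpolation=cv2.INTER_CUBIC))
E
```

```text
t 6.45 at [531.4 282.   56.2] psi -84.57 F [-0.4  0.5 -4.4] gap 49.5 grip 63.1
yaw -0.07 travel -5.9 -0.6 14.2 rows>= 1
```

View pics/s2.png

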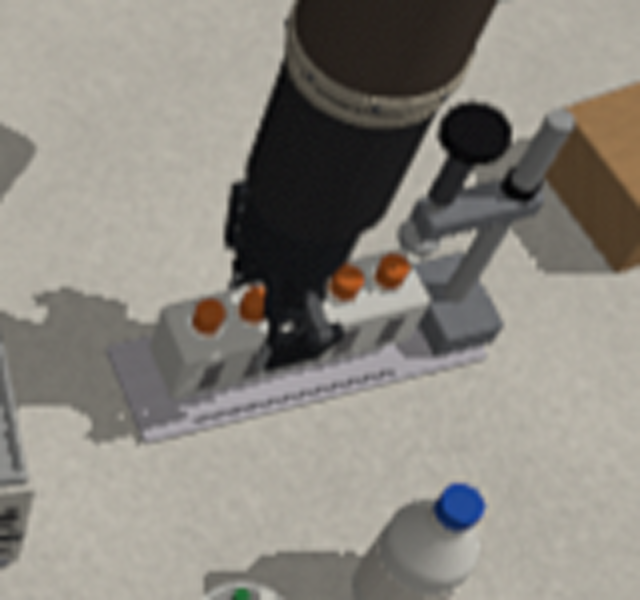

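The crop shows the carrier level over the plate, its end cap at (393,270) just short of the foot at (415,235). I'll advance 6 mm and lower it.

Call:
play_rows(plan=[{"claw": 0, "travel": [-3, -0.3, 0], "yaw": 0}, {"claw": 0, "travel": [-3, -0.3, 3], "yaw": 0}, {"claw": 0, "travel": [0, 0, 4], "yaw": 0}, {"claw": 0, "travel": [0, 0, 3], "yaw": 0}, {"claw": 0, "travel": [0, 0, 2], "yaw": 0}, {"claw": 0, "travel": [0, 0, 1], "yaw": 0}, {"claw": 0, "travel": [0, 0, 0], "yaw": 0}, {"claw": 0, "travel": [0, 0, 0], "yaw": 0}])

```text
time_s: 7.17
ee_pos: [531.6, 288.2, 44.3]
eef_rot: [[0.096, -0.995, -0.0], [-0.995, -0.096, -0.0], [0.0, 0.0, -1.0]]
force: [0.3, 0.6, -3.8]
finger_gap: 49.7
grasp_force: 63.1
```

Call:
play_rows(plan=[{"claw": 0, "travel": [0, 0, 1], "yaw": 0}, {"claw": 0, "travel": [0, 0, 0], "yaw": 0}, {"claw": 0, "travel": [0, 0, 0], "yaw": 0}])

```text
time_s: 7.42
ee_pos: [531.7, 288.3, 43.3]
eef_rot: [[0.096, -0.995, 0.0], [-0.995, -0.096, 0.0], [-0.0, -0.0, -1.0]]
force: [0.0, 0.1, -3.7]
finger_gap: 49.5
grasp_force: 63.1
```

Call:
play_rows(plan=[{"claw": 0, "travel": [0, 0, 1], "yaw": 0}, {"claw": 0, "travel": [0, 0, 0.7], "yaw": 0}, {"claw": 0, "travel": [0, 0, 0], "yaw": 0}, {"claw": 0, "travel": [0, 0, 0], "yaw": 0}])

```text
time_s: 7.75
ee_pos: [531.7, 288.3, 41.7]
eef_rot: [[0.096, -0.995, 0.0], [-0.995, -0.096, 0.0], [-0.0, -0.0, -1.0]]
force: [0.1, -0.4, -1.9]
finger_gap: 49.3
grasp_force: 63.2
```

```bash
python3 d.py 531.4 287.9 42 -84.5
```

```text
t 7.75 at [531.7 288.3  41.7] psi -84.49 F [ 0.1 -0.4 -1.9] gap 49.3 grip 63.2
yaw 0.01 travel 0.4 0.3 -0.3 rows>= 1
```

Call:
play_rows(plan=[{"claw": 0, "travel": [0, 0, 0.5], "yaw": 0}, {"claw": 1, "travel": [0, 0, 0], "yaw": 0}, {"claw": 1, "travel": [0, 0, 0], "yaw": 0}, {"claw": 1, "travel": [0, 0, 0], "yaw": 0}, {"claw": 1, "travel": [0, 0, 0], "yaw": 0}, {"claw": 1, "travel": [0, 0, 0], "yaw": 0}, {"claw": 1, "travel": [0, 0, -5], "yaw": 0}, {"claw": 1, "travel": [0, 0, -20], "yaw": 0}])

```text
time_s: 8.42
ee_pos: [530.0, 286.9, 63.7]
eef_rot: [[0.095, -0.995, -0.004], [-0.995, -0.095, -0.004], [0.003, 0.004, -1.0]]
force: [-0.5, -1.0, -0.4]
finger_gap: 85.2
grasp_force: 0.0
```

Call:
play_rows(plan=[{"claw": 1, "travel": [0, 0, -30], "yaw": 0}, {"claw": 1, "travel": [0, 0, -35], "yaw": 0}, {"claw": 1, "travel": [0, 0, -35], "yaw": 0}, {"claw": 1, "travel": [0, 0, -35], "yaw": 0}, {"claw": 0, "travel": [0, 0, -35], "yaw": 0}, {"claw": 0, "travel": [0, 0, -35], "yaw": 0}, {"claw": 0, "travel": [0, 0, -30], "yaw": 0}, {"claw": 0, "travel": [0, 0, 0], "yaw": 0}])

```text
time_s: 9.08
ee_pos: [533.9, 289.3, 309.2]
eef_rot: [[0.097, -0.995, 0.009], [-0.995, -0.097, 0.006], [-0.005, -0.01, -1.0]]
force: [0.8, 1.3, 0.3]
finger_gap: 38.7
grasp_force: 0.0
```

```bash
python3 d.py 522.2 383.4 275 -84.5
python3 - <<'E'
from h import *
c=cap("scene");P=cloud(c);z=P[...,2]
cv2.imwrite("pics/s3.png",cv2.resize(c["color"][80:240,330:540,::-1],(787,600),interpolation=cv2.INTER_CUBIC))
np.savez("pics/scene3.npz",P=P,color=c["color"])
E
```

```text
t 9.08 at [533.9 289.3 309.2] psi -84.45 F [0.8 1.3 0.3] gap 38.7 grip 0.0
yaw 0.05 travel -94.7 2.6 34.2 rows>= 3
```

View pics/s3.png

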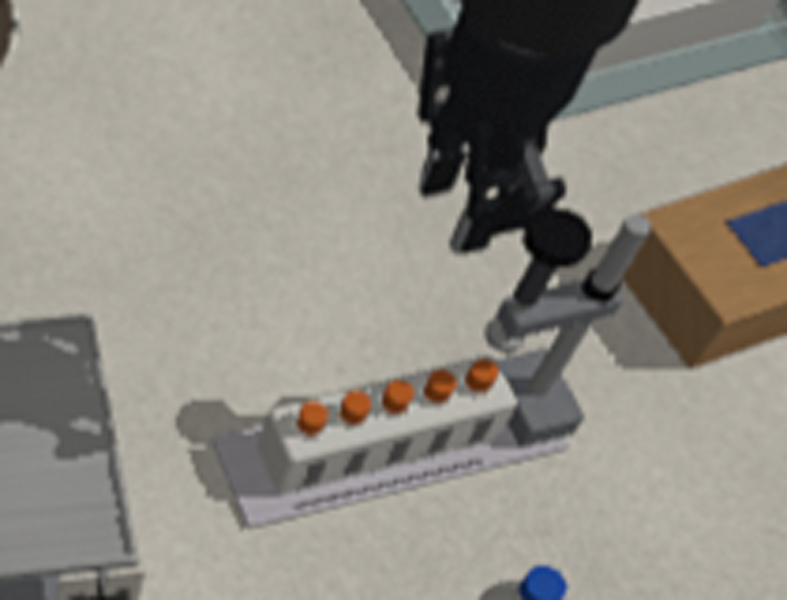

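The crop shows the carrier standing on the plate with its end cap at (482,375), below the foot at (503,333). I'll check that in numbers.

```bash
python3 - <<'E'
from h import *
d=np.load("pics/scene3.npz");P=d["P"];z=P[...,2]
m=(z>60)&(z<76)&(P[...,1]>180)&(P[...,1]<425)&(P[...,0]>470)&(P[...,0]<580)
n,l,st,ce=cv2.connectedComponentsWithStats(m.astype(np.uint8))
i=1+st[1:,4].argmax();q=P[l==i];print(cv2.minAreaRect(q[:,:2].astype(np.float32)),np.median(q,0),st[i,4])
m=(z>83)&(z<95)&(P[...,1]>180)&(P[...,1]<425)&(P[...,0]>470)&(P[...,0]<580)
n,l,st,ce=cv2.connectedComponentsWithStats(m.astype(np.uint8))
for i in range(1,n):
    if st[i,4]>6: print("cap",P[l==i].mean(0).round(1))
E
python3 d.py 522.2 383.4 275 -84.5
```

```text
((529.7538452148438, 312.83563232421875), (52.97926330566406, 188.06382751464844), 6.17407751083374) [540.04882424 304.97284136  67.83409434] 726
cap [523.3 382.2  87.1]
cap [527.  347.7  87.4]
cap [530.5 313.6  87.6]
cap [534.1 278.5  87.6]
cap [538.1 243.5  87.8]
t 9.13 at [532.9 289.1 305.7] psi -84.47 F [-0.2 -0.7 -1.1] gap 30.8 grip 0.0
yaw 0.03 travel -94.9 1.6 30.7 rows>= 3
```

Call:
play_rows(plan=[{"claw": 0, "travel": [-12, 0, 0], "yaw": 0}, {"claw": 0, "travel": [-12, 0, 0], "yaw": 0}, {"claw": 0, "travel": [-12, 0, 0], "yaw": 0}, {"claw": 0, "travel": [-12, 0, 0], "yaw": 0}, {"claw": 0, "travel": [-12, 0, 0], "yaw": 0}, {"claw": 0, "travel": [-12, 0, 0], "yaw": 0}, {"claw": 0, "travel": [-12, 0, 0], "yaw": 0}, {"claw": 0, "travel": [-11, 0, 0], "yaw": 0}])

```text
time_s: 9.8
ee_pos: [522.3, 384.3, 300.7]
eef_rot: [[0.096, -0.995, -0.0], [-0.995, -0.096, -0.0], [0.0, 0.0, -1.0]]
force: [0.8, -0.5, 0.1]
finger_gap: 0.2
grasp_force: 0.0
```

Call:
play_rows(plan=[{"claw": 0, "travel": [0, 0, 10], "yaw": 0}, {"claw": 0, "travel": [0, 0, 10], "yaw": 0}, {"claw": 0, "travel": [0, 0, 10], "yaw": 0}, {"claw": 0, "travel": [0, 0, 0], "yaw": 0}, {"claw": 0, "travel": [0, 0, 0], "yaw": 0}])

```text
time_s: 10.22
ee_pos: [522.3, 382.0, 270.1]
eef_rot: [[0.096, -0.995, -0.001], [-0.995, -0.096, -0.002], [0.002, 0.001, -1.0]]
force: [0.1, -0.8, 0.7]
finger_gap: -0.0
grasp_force: 0.0
```

Call:
play_rows(plan=[{"claw": 0, "travel": [0, 0, 4], "yaw": 0}, {"claw": 0, "travel": [0, 0, 5], "yaw": 0}, {"claw": 0, "travel": [0, 0, 6], "yaw": 0}, {"claw": 0, "travel": [0, 0, 7], "yaw": 0}, {"claw": 0, "travel": [0, 0, 7], "yaw": 0}, {"claw": 0, "travel": [0, 0, 7], "yaw": 0}, {"claw": 0, "travel": [0, 0, 5], "yaw": 0}, {"claw": 0, "travel": [0, 0, 0], "yaw": 0}])

```text
time_s: 10.88
ee_pos: [522.7, 382.8, 229.0]
eef_rot: [[0.096, -0.995, -0.0], [-0.995, -0.096, -0.0], [0.0, 0.0, -1.0]]
force: [2.8, -0.5, 4.4]
finger_gap: 0.1
grasp_force: 2.1
```

Call:
play_rows(plan=[{"claw": 0, "travel": [0, 0, 2], "yaw": 0}, {"claw": 0, "travel": [0, 0, 2], "yaw": 0}, {"claw": 0, "travel": [0, 0, 2], "yaw": 0}, {"claw": 0, "travel": [0, 0, 0], "yaw": 0}, {"claw": 0, "travel": [0, 0, 0], "yaw": 0}])

```text
time_s: 11.3
ee_pos: [522.6, 382.8, 224.2]
eef_rot: [[0.096, -0.995, 0.0], [-0.995, -0.096, 0.0], [0.0, -0.0, -1.0]]
force: [3.1, -1.8, 5.1]
finger_gap: -0.3
grasp_force: 2.3
```

Call:
play_rows(plan=[{"claw": 0, "travel": [0, 0, 1], "yaw": 0}, {"claw": 0, "travel": [0, 0, 1], "yaw": 0}, {"claw": 0, "travel": [0, 0, 1], "yaw": 0}, {"claw": 0, "travel": [0, 0, 0], "yaw": 0}, {"claw": 0, "travel": [0, 0, 0], "yaw": 0}])

```text
time_s: 11.72
ee_pos: [522.6, 382.8, 221.2]
eef_rot: [[0.096, -0.995, 0.0], [-0.995, -0.096, 0.0], [0.0, -0.0, -1.0]]
force: [3.5, -2.3, 4.8]
finger_gap: 0.0
grasp_force: 2.4
```

Call:
play_rows(plan=[{"claw": 0, "travel": [0, 0, 1], "yaw": 0}, {"claw": 0, "travel": [0, 0, 0], "yaw": 0}, {"claw": 0, "travel": [0, 0, 0], "yaw": 0}])

```text
time_s: 11.97
ee_pos: [522.6, 382.8, 220.2]
eef_rot: [[0.096, -0.995, 0.0], [-0.995, -0.096, 0.0], [0.0, -0.0, -1.0]]
force: [4.2, -2.1, 5.1]
finger_gap: 0.3
grasp_force: 2.4
```

Call:
play_rows(plan=[{"claw": 0, "travel": [0, 0, 1], "yaw": 0}, {"claw": 0, "travel": [0, 0, 0], "yaw": 0}, {"claw": 0, "travel": [0, 0, 0], "yaw": 0}])

```text
time_s: 12.22
ee_pos: [522.6, 382.9, 220.1]
eef_rot: [[0.096, -0.995, 0.001], [-0.995, -0.096, 0.0], [-0.0, -0.001, -1.0]]
force: [1.0, -2.7, 10.0]
finger_gap: 0.3
grasp_force: 4.8
```

Call:
play_rows(plan=[{"claw": 0, "travel": [0, 0, 1], "yaw": 0}, {"claw": 0, "travel": [0, 0, 0], "yaw": 0}, {"claw": 0, "travel": [0, 0, 0], "yaw": 0}])

```text
time_s: 12.47
ee_pos: [522.7, 382.8, 220.1]
eef_rot: [[0.096, -0.995, 0.001], [-0.995, -0.096, 0.001], [-0.001, -0.002, -1.0]]
force: [-0.9, -4.3, 13.6]
finger_gap: -0.1
grasp_force: 7.3
```

The foot has reached the cap: travel stopped at TCP z = 220 and force rose to 13.6 N. I'll hold, then release.

Call:
play_rows(plan=[{"claw": 0, "travel": [0, 0, 0], "yaw": 0}, {"claw": 0, "travel": [0, 0, 0], "yaw": 0}, {"claw": 0, "travel": [0, 0, 0], "yaw": 0}, {"claw": 0, "travel": [0, 0, 0], "yaw": 0}, {"claw": 0, "travel": [0, 0, 0], "yaw": 0}, {"claw": 0, "travel": [0, 0, 0], "yaw": 0}, {"claw": 0, "travel": [0, 0, 0], "yaw": 0}, {"claw": 0, "travel": [0, 0, 0], "yaw": 0}])

```text
time_s: 13.13
ee_pos: [522.7, 382.8, 220.1]
eef_rot: [[0.097, -0.995, 0.001], [-0.995, -0.097, 0.001], [-0.001, -0.002, -1.0]]
force: [-0.2, -2.8, 14.4]
finger_gap: 0.1
grasp_force: 7.3
```

Call:
play_rows(plan=[{"claw": 0, "travel": [0, 0, 0], "yaw": 0}, {"claw": 0, "travel": [0, 0, 0], "yaw": 0}, {"claw": 0, "travel": [0, 0, 0], "yaw": 0}, {"claw": 0, "travel": [0, 0, 0], "yaw": 0}, {"claw": 0, "travel": [0, 0, 0], "yaw": 0}, {"claw": 0, "travel": [0, 0, 0], "yaw": 0}, {"claw": 0, "travel": [0, 0, 0], "yaw": 0}, {"claw": 0, "travel": [0, 0, 0], "yaw": 0}])

```text
time_s: 13.8
ee_pos: [522.7, 382.8, 220.1]
eef_rot: [[0.096, -0.995, 0.001], [-0.995, -0.096, 0.001], [-0.001, -0.002, -1.0]]
force: [-0.6, -3.7, 14.2]
finger_gap: 0.3
grasp_force: 7.3
```

Call:
play_rows(plan=[{"claw": 0, "travel": [0, 0, -10], "yaw": 0}, {"claw": 0, "travel": [0, 0, -10], "yaw": 0}, {"claw": 0, "travel": [0, 0, -10], "yaw": 0}, {"claw": 0, "travel": [0, 0, -10], "yaw": 0}, {"claw": 0, "travel": [0, 0, -15], "yaw": 0}, {"claw": 0, "travel": [0, 0, -15], "yaw": 0}, {"claw": 0, "travel": [0, 0, -15], "yaw": 0}, {"claw": 0, "travel": [0, 0, 0], "yaw": 0}])

```text
time_s: 14.47
ee_pos: [522.9, 383.8, 306.4]
eef_rot: [[0.096, -0.995, 0.002], [-0.995, -0.096, 0.003], [-0.003, -0.003, -1.0]]
force: [0.5, -0.3, 0.4]
finger_gap: 0.2
grasp_force: 0.0
```

Call:
play_rows(plan=[{"claw": 0, "travel": [12, 0, 0], "yaw": 0}, {"claw": 0, "travel": [12, 0, 0], "yaw": 0}, {"claw": 0, "travel": [12, 0, 0], "yaw": 0}, {"claw": 0, "travel": [12, 0, 0], "yaw": 0}, {"claw": 0, "travel": [12, 0, 0], "yaw": 0}, {"claw": 1, "travel": [12, 0, 0], "yaw": 0}, {"claw": 1, "travel": [12, 0, 0], "yaw": 0}, {"claw": 1, "travel": [11, 0, 0], "yaw": 0}])

```text
time_s: 15.13
ee_pos: [531.7, 286.8, 303.2]
eef_rot: [[0.096, -0.995, 0.0], [-0.995, -0.096, 0.0], [-0.0, -0.0, -1.0]]
force: [0.2, 0.1, -0.4]
finger_gap: 35.7
grasp_force: 0.0
```

```bash
cat > meas.py <<'E'
from h import *
def blobs(P,lo,hi,x0,x1,y0,y1,lab,mn=20):
    z=P[...,2];m=(z>lo)&(z<hi)&(P[...,0]>x0)&(P[...,0]<x1)&(P[...,1]>y0)&(P[...,1]<y1)
    n,l,st,ce=cv2.connectedComponentsWithStats(m.astype(np.uint8),connectivity=4);out=[]
    for i in range(1,n):
        if st[i,4]>mn:
            q=P[l==i];r=cv2.minAreaRect(q[:,:2].astype(np.float32));a=r[2]+(0 if r[1][0]>r[1][1] else 90)
            print(lab,"px",ce[i].round(),st[i,4],"z",np.median(q[:,2]).round(1),"c",np.round(r[0],1),"size",np.round(sorted(r[1]),1),"long axis",round(a%180,1));out.append((r[0],a))
    return out
E
python3 - <<'E'
from meas import *
c=cap("scene");P=cloud(c)
blobs(P,230,290,480,560,330,430,"knob")
blobs(P,60,76,470,580,180,425,"carrier")
blobs(P,25,45,350,560,-450,-150,"fin")
E
python3 d.py 531.5 288.3 150 -84.5
```

```text
knob px [478. 143.] 245 z 257.6 c [524.5 382.7] size [40.  44.4] long axis 116.4
carrier px [433. 191.] 733 z 67.8 c [530.3 312.9] size [ 52.4 188.8] long axis 96.7
fin px [215. 189.] 83 z 39.1 c [ 399.8 -312. ] size [12.8 47.5] long axis 168.6
fin px [246. 190.] 71 z 39.6 c [ 421.9 -224.1] size [12.6 44.2] long axis 171.9
fin px [185. 198.] 78 z 40.0 c [ 418.1 -399.8] size [14.1 45.9] long axis 18.1
fin px [253. 215.] 83 z 39.3 c [ 507.8 -210.5] size [13.2 45.7] long axis 166.7
fin px [219. 220.] 87 z 39.6 c [ 507.5 -304.4] size [11.5 45.2] long axis 169.4
fin px [187. 220.] 87 z 39.6 c [ 492.9 -393.9] size [14.5 47.3] long axis 11.4
t 15.18 at [531.8 285.4 303.4] psi -84.55 F [-0.4 -0.9  0.1] gap 42.7 grip 0.0
yaw -0.05 travel -2.9 -0.0 153.4 rows>= 4
```

Call:
play_rows(plan=[{"claw": 1, "travel": [-3, 0, 30], "yaw": 0}, {"claw": 1, "travel": [0, 0, 35], "yaw": 0}, {"claw": 1, "travel": [0, 0, 35], "yaw": 0}, {"claw": 1, "travel": [0, 0, 35], "yaw": 0}, {"claw": 1, "travel": [0, 0, 35], "yaw": 0}, {"claw": 1, "travel": [0, 0, 30], "yaw": 0}, {"claw": 1, "travel": [0, 0, 25], "yaw": 0}, {"claw": 1, "travel": [0, 0, 20], "yaw": 0}])

```text
time_s: 15.85
ee_pos: [530.7, 290.2, 55.8]
eef_rot: [[0.096, -0.995, -0.002], [-0.995, -0.096, -0.001], [0.001, 0.002, -1.0]]
force: [0.9, -0.2, 0.7]
finger_gap: 85.3
grasp_force: 0.0
```

Call:
play_rows(plan=[{"claw": 1, "travel": [0, 0, 10], "yaw": 0}, {"claw": 1, "travel": [0, 0, 6], "yaw": 0}, {"claw": 1, "travel": [0, 0, 0], "yaw": 0}, {"claw": 0, "travel": [0, 0, 0], "yaw": 0}, {"claw": 0, "travel": [0, 0, 0], "yaw": 0}, {"claw": 0, "travel": [0, 0, 0], "yaw": 0}, {"claw": 0, "travel": [0, 0, 0], "yaw": 0}, {"claw": 0, "travel": [0, 0, 0], "yaw": 0}])

```text
time_s: 16.52
ee_pos: [531.9, 291.9, 43.8]
eef_rot: [[0.096, -0.995, 0.002], [-0.995, -0.096, 0.002], [-0.001, -0.002, -1.0]]
force: [-1.3, -0.1, 5.2]
finger_gap: 49.1
grasp_force: 64.3
```

Call:
play_rows(plan=[{"claw": 0, "travel": [0, 0, 0], "yaw": 0}, {"claw": 0, "travel": [0, 0, 0], "yaw": 0}, {"claw": 0, "travel": [0, 0, 0], "yaw": 0}, {"claw": 0, "travel": [0, 0, 0], "yaw": 0}])

```text
time_s: 16.85
ee_pos: [531.9, 291.9, 43.8]
eef_rot: [[0.097, -0.995, 0.002], [-0.995, -0.097, 0.002], [-0.001, -0.002, -1.0]]
force: [0.0, 0.1, 5.5]
finger_gap: 49.4
grasp_force: 64.3
```

Call:
play_rows(plan=[{"claw": 0, "travel": [0, 0, -4], "yaw": 0}, {"claw": 0, "travel": [0, 0, -5], "yaw": 0}, {"claw": 0, "travel": [0, 0, -5], "yaw": 0}, {"claw": 0, "travel": [0, 0, 0], "yaw": 0}, {"claw": 0, "travel": [8, 0, 0], "yaw": 0}, {"claw": 0, "travel": [16, 0, 0], "yaw": 0}, {"claw": 0, "travel": [20, 0, 0], "yaw": 0}, {"claw": 0, "travel": [20, 0, 0], "yaw": 0}])

```text
time_s: 17.52
ee_pos: [537.0, 225.9, 55.7]
eef_rot: [[0.096, -0.995, -0.001], [-0.995, -0.096, -0.001], [0.001, 0.001, -1.0]]
force: [-0.4, -0.6, -3.9]
finger_gap: 49.3
grasp_force: 63.2
```

Call:
play_rows(plan=[{"claw": 0, "travel": [16, 0, 0], "yaw": 0}, {"claw": 0, "travel": [0, 0, -15], "yaw": 0}, {"claw": 0, "travel": [0, 0, -25], "yaw": 0}, {"claw": 0, "travel": [0, 0, -30], "yaw": 0}, {"claw": 0, "travel": [0, 0, -30], "yaw": 3}, {"claw": 0, "travel": [0, 0, -30], "yaw": 3}, {"claw": 0, "travel": [0, 0, -30], "yaw": 3}, {"claw": 0, "travel": [0, 0, 0], "yaw": 0}])

```text
time_s: 18.18
ee_pos: [541.8, 211.9, 222.8]
eef_rot: [[-0.064, -0.998, 0.009], [-0.998, 0.064, 0.005], [-0.005, -0.008, -1.0]]
force: [1.3, 1.2, -3.1]
finger_gap: 49.0
grasp_force: 63.6
```

```bash
python3 d.py 468.9 -36.8 215 -93.4
python3 - <<'E'
from h import *
print(arm.sense()["joint_pos"].round(1))
E
```

```text
t 18.18 at [541.8 211.9 222.8] psi -93.64 F [ 1.3  1.2 -3.1] gap 49.0 grip 63.6
yaw -0.24 travel 252.6 58.0 7.8 rows>= 7
[ 40.7  12.2 -13.3   0.1 -64.  -44.4]
```

Call:
play_rows(plan=[{"claw": 0, "travel": [12, 3, 0], "yaw": 0}, {"claw": 0, "travel": [25, 6, 0], "yaw": 0}, {"claw": 0, "travel": [30, 7, 0], "yaw": 0}, {"claw": 0, "travel": [30, 7, 0], "yaw": 0}, {"claw": 0, "travel": [30, 7, 0], "yaw": 0}, {"claw": 0, "travel": [30, 7, 0], "yaw": 0}, {"claw": 0, "travel": [30, 7, 0], "yaw": 0}, {"claw": 0, "travel": [30, 6, 0], "yaw": 0}])

```text
time_s: 18.85
ee_pos: [473.8, -4.3, 214.9]
eef_rot: [[-0.061, -0.998, -0.002], [-0.998, 0.061, -0.0], [0.0, 0.002, -1.0]]
force: [-0.4, 0.3, -3.8]
finger_gap: 49.3
grasp_force: 63.4
```

Call:
play_rows(plan=[{"claw": 0, "travel": [24, 5, 0], "yaw": 0}, {"claw": 0, "travel": [12, 3, 0], "yaw": 0}, {"claw": 0, "travel": [0, 0, 0], "yaw": 0}, {"claw": 0, "travel": [0, 0, 0], "yaw": 0}, {"claw": 0, "travel": [0, 0, 0], "yaw": 0}])

```text
time_s: 19.27
ee_pos: [465.6, -37.4, 215.7]
eef_rot: [[-0.061, -0.998, -0.0], [-0.998, 0.061, 0.0], [-0.0, 0.0, -1.0]]
force: [0.7, 0.6, -4.2]
finger_gap: 49.1
grasp_force: 63.4
```

```bash
python3 d.py 468.9 -36.8 145 -93.4
python3 - <<'E'
from h import *
c=cap("scene")
cv2.imwrite("pics/s4.png",cv2.resize(c["color"][110:280,230:400,::-1],(600,600),interpolation=cv2.INTER_CUBIC))
E
```

```text
t 19.27 at [465.6 -37.4 215.7] psi -93.51 F [ 0.7  0.6 -4.2] gap 49.1 grip 63.4
yaw -0.11 travel -0.8 -3.3 70.7 rows>= 2
```

View pics/s4.png

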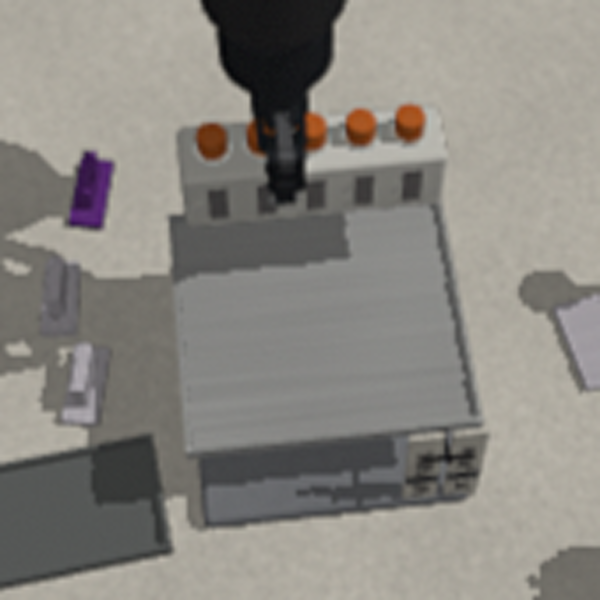

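The crop shows the carrier level above the pan (caps at rows 120–140), with the pan clear beneath it. Lowering.

Call:
play_rows(plan=[{"claw": 0, "travel": [-1, -3, 15], "yaw": 0}, {"claw": 0, "travel": [0, 0, 20], "yaw": 0}, {"claw": 0, "travel": [0, 0, 20], "yaw": 0}, {"claw": 0, "travel": [0, 0, 12], "yaw": 0}, {"claw": 0, "travel": [0, 0, 6], "yaw": 0}, {"claw": 0, "travel": [0, 0, 4], "yaw": 0}, {"claw": 0, "travel": [0, 0, 4], "yaw": 0}, {"claw": 0, "travel": [0, 0, 4], "yaw": 0}])

```text
time_s: 19.98
ee_pos: [469.5, -36.1, 131.5]
eef_rot: [[-0.06, -0.998, 0.001], [-0.998, 0.06, 0.0], [-0.0, -0.001, -1.0]]
force: [-0.3, 0.9, -2.8]
finger_gap: 49.6
grasp_force: 63.4
```

Call:
play_rows(plan=[{"claw": 0, "travel": [0, 0, 4], "yaw": 0}, {"claw": 0, "travel": [0, 0, 4], "yaw": 0}, {"claw": 0, "travel": [0, 0, 4], "yaw": 0}, {"claw": 0, "travel": [0, 0, 0], "yaw": 0}, {"claw": 0, "travel": [0, 0, 0], "yaw": 0}])

```text
time_s: 20.4
ee_pos: [469.1, -36.4, 119.2]
eef_rot: [[-0.061, -0.998, 0.001], [-0.998, 0.061, 0.0], [-0.0, -0.001, -1.0]]
force: [0.4, 1.1, -1.2]
finger_gap: 49.0
grasp_force: 63.6
```

Call:
play_rows(plan=[{"claw": 0, "travel": [0, 0, 3], "yaw": 0}, {"claw": 0, "travel": [0, 0, 3], "yaw": 0}, {"claw": 0, "travel": [0, 0, 0], "yaw": 0}, {"claw": 0, "travel": [0, 0, 0], "yaw": 0}])

```text
time_s: 20.73
ee_pos: [469.1, -36.5, 113.1]
eef_rot: [[-0.061, -0.998, 0.0], [-0.998, 0.061, 0.0], [-0.0, -0.0, -1.0]]
force: [0.0, 1.4, -1.9]
finger_gap: 49.0
grasp_force: 63.6
```

Call:
play_rows(plan=[{"claw": 0, "travel": [0, 0, 3], "yaw": 0}, {"claw": 0, "travel": [0, 0, 3], "yaw": 0}, {"claw": 0, "travel": [0, 0, 0], "yaw": 0}, {"claw": 0, "travel": [0, 0, 0], "yaw": 0}, {"claw": 0, "travel": [0, 0, 0], "yaw": 0}])

```text
time_s: 21.15
ee_pos: [469.0, -36.5, 107.2]
eef_rot: [[-0.061, -0.998, 0.0], [-0.998, 0.061, -0.0], [0.0, -0.0, -1.0]]
force: [1.0, 1.6, -0.6]
finger_gap: 49.1
grasp_force: 63.7
```

Call:
play_rows(plan=[{"claw": 0, "travel": [0, 0, 1], "yaw": 0}, {"claw": 0, "travel": [0, 0, 0], "yaw": 0}, {"claw": 0, "travel": [0, 0, 0], "yaw": 0}])

```text
time_s: 21.4
ee_pos: [469.0, -36.5, 106.2]
eef_rot: [[-0.061, -0.998, 0.0], [-0.998, 0.061, 0.0], [-0.0, -0.0, -1.0]]
force: [1.1, 0.7, 0.6]
finger_gap: 48.9
grasp_force: 63.7
```

Call:
play_rows(plan=[{"claw": 1, "travel": [0, 0, 0], "yaw": 0}, {"claw": 1, "travel": [0, 0, 0], "yaw": 0}, {"claw": 1, "travel": [0, 0, 0], "yaw": 0}, {"claw": 1, "travel": [0, 0, 0], "yaw": 0}, {"claw": 1, "travel": [0, 0, 0], "yaw": 0}, {"claw": 1, "travel": [0, 0, -5], "yaw": 0}, {"claw": 1, "travel": [0, 0, -15], "yaw": 0}, {"claw": 1, "travel": [0, 0, -25], "yaw": 0}])

```text
time_s: 22.07
ee_pos: [467.1, -36.9, 150.0]
eef_rot: [[-0.061, -0.998, -0.005], [-0.998, 0.061, -0.001], [0.001, 0.005, -1.0]]
force: [0.2, -0.1, -0.2]
finger_gap: 84.9
grasp_force: 0.0
```

Call:
play_rows(plan=[{"claw": 1, "travel": [0, 0, -30], "yaw": 0}, {"claw": 1, "travel": [0, 0, -30], "yaw": 0}, {"claw": 1, "travel": [0, 0, -30], "yaw": 0}, {"claw": 1, "travel": [25, 0, 0], "yaw": 0}, {"claw": 1, "travel": [30, 0, 0], "yaw": 0}, {"claw": 1, "travel": [30, 0, 0], "yaw": 0}, {"claw": 0.5, "travel": [30, 0, 0], "yaw": 0}, {"claw": 0.5, "travel": [20, 0, 0], "yaw": 0}])

```text
time_s: 22.73
ee_pos: [460.1, -173.2, 241.6]
eef_rot: [[-0.061, -0.998, 0.0], [-0.998, 0.061, -0.0], [0.0, -0.0, -1.0]]
force: [0.9, 0.4, 0.1]
finger_gap: 63.7
grasp_force: 0.0
```

```bash
cat > look.py <<'E'
from meas import *
import sys
c=cap("scene",sys.argv[1]);P=cloud(c);z=P[...,2]
# pan frame
a=np.radians(-3.4);O=np.array([528,-19.2]);L=(P[...,:2]-O)@np.array([[np.cos(a),-np.sin(a)],[np.sin(a),np.cos(a)]])
x,y=L[...,0],L[...,1]
m=(x>-20)&(x<90)&(abs(y)<90)&(z<103);h=np.histogram(z[m],bins=np.arange(30,105,0.5));f=h[1][h[0].argmax()]+.25
print("pan floor z",f,"sink",100.3-f)
blobs(P,f+52,f+68,400,640,-150,110,"carrier top")
blobs(P,f+30,f+45,540,640,-150,110,"fin on pan")
blobs(P,25,52,350,680,-450,-140,"fin")
blobs(P,230,290,480,560,330,430,"knob")
E
python3 look.py s5.png; python3 d.py 400 -312 200 170;python3 - <<'E'
import cv2
a=cv2.imread("pics/s5.png");cv2.imwrite("pics/s5c.png",cv2.resize(a[130:290,170:400],(790,550),interpolation=cv2.INTER_CUBIC))
E
```

```text
pan floor z 71.75 sink 28.549999999999997
carrier top px [318. 178.] 821 z 131.8 c [471.3 -13.2] size [ 52.7 190.1] long axis 87.2
fin px [215. 188.] 80 z 39.5 c [ 399.3 -311.9] size [12.6 46.3] long axis 167.6
fin px [246. 190.] 73 z 39.7 c [ 422.4 -224. ] size [12.2 43.6] long axis 170.3
fin px [184. 198.] 79 z 40.4 c [ 418. -400.] size [14.1 46.2] long axis 16.2
fin px [253. 215.] 80 z 39.1 c [ 507.9 -210.1] size [12.9 44.5] long axis 166.7
fin px [219. 220.] 88 z 39.6 c [ 508.2 -304.9] size [12.7 46.3] long axis 168.0
fin px [187. 220.] 85 z 39.8 c [ 492.9 -393.9] size [14.5 44.9] long axis 11.6
knob px [478. 143.] 252 z 257.4 c [521.8 384. ] size [42.4 45.9] long axis 123.4
t 22.78 at [ 459.9 -174.9  241.5] psi -93.55 F [ 0.5 -2.   0.3] gap 56.7 grip 0.0
yaw 96.45 travel 35.2 -145.5 41.5 rows>= 4
```

View pics/s5c.png

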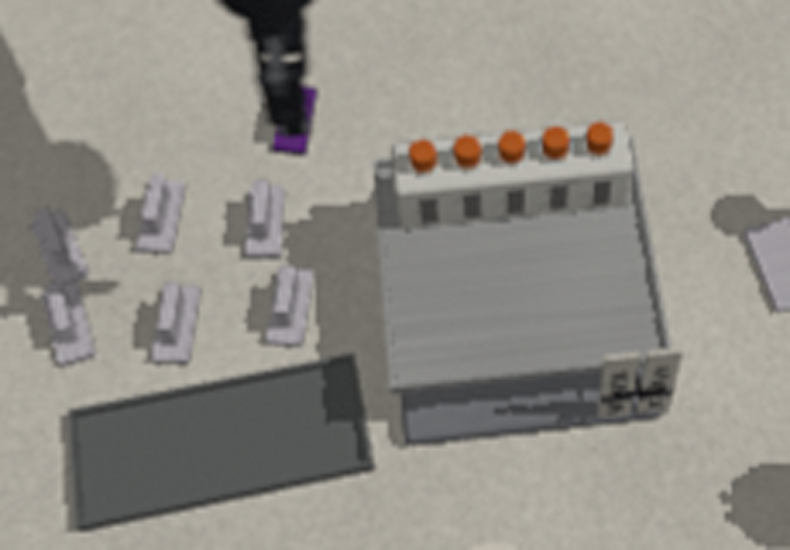

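The crop shows the carrier standing on the pan (caps on row ~145), all six weights in place, and the pointer on the plate at (640,392). The pan has sunk 28.5 mm, so the carrier is about 381 g and 2 weights are needed; the other 4 go in the tray.

Call:
play_rows(plan=[{"claw": 0.5, "travel": [0, 0, 0], "yaw": 7.1}, {"claw": 0.5, "travel": [0, 0, 0], "yaw": 7.1}, {"claw": 0.5, "travel": [0, 0, 0], "yaw": 7.1}, {"claw": 0.5, "travel": [0, 0, 0], "yaw": 7.1}, {"claw": 0.5, "travel": [0, 0, 0], "yaw": 7.1}, {"claw": 0.5, "travel": [0, 0, 0], "yaw": 7.1}, {"claw": 0.5, "travel": [0, 0, 0], "yaw": 7.1}, {"claw": 0.5, "travel": [0, 0, 0], "yaw": 7.1}])

```text
time_s: 23.45
ee_pos: [460.5, -171.3, 241.5]
eef_rot: [[-0.872, -0.49, 0.0], [-0.49, 0.872, 0.0], [-0.0, -0.0, -1.0]]
force: [-0.7, 0.4, 0.1]
finger_gap: 43.2
grasp_force: 0.0
```

Call:
play_rows(plan=[{"claw": 0.5, "travel": [0, 0, 0], "yaw": 7.1}, {"claw": 0.5, "travel": [0, 0, 0], "yaw": 7.1}, {"claw": 0.5, "travel": [0, 0, 0], "yaw": 7.1}, {"claw": 0.5, "travel": [0, 0, 0], "yaw": 7.1}, {"claw": 0.5, "travel": [0, 0, 0], "yaw": 7.1}, {"claw": 0.5, "travel": [0, 0, 0], "yaw": 7.1}, {"claw": 0.5, "travel": [-25, -12, 10], "yaw": 0}, {"claw": 0.5, "travel": [-25, -12, 10], "yaw": 0}])

```text
time_s: 24.12
ee_pos: [504.6, -205.8, 222.6]
eef_rot: [[-0.975, 0.222, 0.003], [0.222, 0.975, -0.0], [-0.003, 0.001, -1.0]]
force: [1.3, 1.1, 1.2]
finger_gap: 42.7
grasp_force: 0.0
```

Call:
play_rows(plan=[{"claw": 0.5, "travel": [-4, 0, 30], "yaw": 0}, {"claw": 0.5, "travel": [0, 0, 30], "yaw": 0}, {"claw": 0.5, "travel": [0, 0, 30], "yaw": 0}, {"claw": 0.5, "travel": [0, 0, 15], "yaw": 0}, {"claw": 0.5, "travel": [0, 0, 0], "yaw": 0}, {"claw": 0.5, "travel": [0, 0, 0], "yaw": 0}])

```text
time_s: 24.62
ee_pos: [507.6, -206.8, 116.0]
eef_rot: [[-0.975, 0.223, -0.002], [0.223, 0.975, -0.0], [0.002, -0.001, -1.0]]
force: [1.2, -0.6, -0.1]
finger_gap: 42.8
grasp_force: 0.0
```

```bash
cat > wl.py <<'E'
from meas import *
c=cap("wrist");P=cloud(c)
blobs(P,30,52,350,600,-460,-140,"Wfin",60)
E
python3 d.py 507.9 -210.3 21 166.7; python3 wl.py
python3 - <<'E'
from h import *
d=np.load("pics/scene0.npz");P=d["P"];z=P[...,2];col=d["color"].astype(float)
g=col.mean(-1);m=np.zeros(z.shape,np.uint8);m[225:292,175:290]=1
m*=((g<105)&(z<18)).astype(np.uint8);m=cv2.morphologyEx(m,cv2.MORPH_OPEN,np.ones((5,5)))
n,l,st,ce=cv2.connectedComponentsWithStats(m)
for i in range(1,n):
    if st[i,4]>200:
        q=P[l==i];q=q[np.isfinite(q[:,2])];r=cv2.minAreaRect(q[:,:2].astype(np.float32));print("tray",ce[i],st[i,4],r,np.median(q[:,2]))
E
```

```text
t 24.62 at [ 507.6 -206.8  116. ] psi 167.13 F [ 1.2 -0.6 -0.1] gap 42.8 grip 0.0
yaw 0.43 travel -1.1 -3.3 95.0 rows>= 3
Wfin px [257.  73.] 1836 z 39.6 c [ 419.1 -223.5] size [12.5 44.3] long axis 172.2
Wfin px [102.  74.] 2185 z 39.4 c [ 398.4 -311.7] size [13.4 44. ] long axis 167.6
Wfin px [  7. 159.] 509 z 35.9 c [ 428. -391.] size [ 9.7 23.3] long axis 170.5
Wfin px [315. 210.] 1296 z 39.9 c [ 506.6 -209.5] size [11.5 43.7] long axis 166.6
Wfin px [174. 240.] 1540 z 39.5 c [ 506.5 -304.4] size [13. 44.] long axis 168.2
Wfin px [ 45. 246.] 1731 z 39.3 c [ 491.1 -392.9] size [14.6 44.3] long axis 10.0
tray [232.36586985 258.32237716] 3012 ((614.6650390625, -278.7126159667969), (112.49119567871094, 241.4820556640625), 3.7533771991729736) 5.087913322758141
```

Call:
play_rows(plan=[{"claw": 0.5, "travel": [0, -3.2, 20], "yaw": 0.4}, {"claw": 0.5, "travel": [0, 0, 25], "yaw": 0}, {"claw": 0.5, "travel": [0, 0, 25], "yaw": 0}, {"claw": 0.5, "travel": [0, 0, 17], "yaw": 0}, {"claw": 0.5, "travel": [0, 0, 8], "yaw": 0}, {"claw": 0.5, "travel": [0, 0, 0], "yaw": 0}, {"claw": 0, "travel": [0, 0, 0], "yaw": 0}, {"claw": 0, "travel": [0, 0, 0], "yaw": 0}])

```text
time_s: 25.33
ee_pos: [508.6, -210.0, 22.9]
eef_rot: [[-0.973, 0.229, 0.003], [0.229, 0.973, -0.0], [-0.003, 0.0, -1.0]]
force: [0.5, 1.0, 0.3]
finger_gap: 19.4
grasp_force: 0.0
```

Call:
play_rows(plan=[{"claw": 0, "travel": [0, 0, 0], "yaw": 0}, {"claw": 0, "travel": [0, 0, 0], "yaw": 0}, {"claw": 0, "travel": [0, 0, 0], "yaw": 0}, {"claw": 0, "travel": [0, 0, 0], "yaw": 0}, {"claw": 0, "travel": [0, 0, 0], "yaw": 0}, {"claw": 0, "travel": [0, 0, 0], "yaw": 0}])

```text
time_s: 25.83
ee_pos: [508.5, -210.0, 23.0]
eef_rot: [[-0.973, 0.229, 0.003], [0.229, 0.973, -0.0], [-0.003, 0.0, -1.0]]
force: [0.2, 0.3, 5.8]
finger_gap: 10.9
grasp_force: 59.2
```

```bash
python3 d.py 569.9 -71.8 180 176.6
```

```text
t 25.83 at [ 508.5 -210.    23. ] psi 166.74 F [0.2 0.3 5.8] gap 10.9 grip 59.2
yaw -9.86 travel -53.1 141.6 -157.0 rows>= 6
```

Call:
play_rows(plan=[{"claw": 0, "travel": [0, 0, -15], "yaw": 0}, {"claw": 0, "travel": [0, 0, -30], "yaw": 0}, {"claw": 0, "travel": [0, 0, -35], "yaw": -3.3}, {"claw": 0, "travel": [0, 0, -35], "yaw": -3.3}, {"claw": 0, "travel": [0, 0, -32], "yaw": -3.3}, {"claw": 0, "travel": [-6, 16, -10], "yaw": 0}, {"claw": 0, "travel": [-12, 32, 0], "yaw": 0}, {"claw": 0, "travel": [-12, 32, 0], "yaw": 0}])

```text
time_s: 26.5
ee_pos: [542.4, -131.4, 180.6]
eef_rot: [[-0.998, 0.061, 0.004], [0.062, 0.998, 0.001], [-0.004, 0.001, -1.0]]
force: [0.1, -0.6, -2.3]
finger_gap: 10.7
grasp_force: 58.6
```

Call:
play_rows(plan=[{"claw": 0, "travel": [-12, 32, 0], "yaw": 0}, {"claw": 0, "travel": [-9, 22, 0], "yaw": 0}, {"claw": 0, "travel": [-3, 8, 0], "yaw": 0}, {"claw": 0, "travel": [0, 0, 0], "yaw": 0}, {"claw": 0, "travel": [0, 0, 0], "yaw": 0}, {"claw": 0, "travel": [0, 0, 0], "yaw": 0}])

```text
time_s: 27.0
ee_pos: [568.9, -71.9, 178.3]
eef_rot: [[-0.998, 0.059, -0.0], [0.059, 0.998, 0.0], [0.0, 0.0, -1.0]]
force: [-0.6, 0.1, -0.5]
finger_gap: 10.8
grasp_force: 58.6
```

```bash
python3 d.py 569.9 -71.8 95 176.6; python3 look.py s6.png
```

```text
t 27.0 at [568.9 -71.9 178.3] psi 176.59 F [-0.6  0.1 -0.5] gap 10.8 grip 58.6
yaw -0.01 travel -1.0 0.1 83.3 rows>= 2
pan floor z 71.25 sink 29.049999999999997
carrier top px [339. 175.] 323 z 131.6 c [475.5  37.9] size [48.9 86.8] long axis 84.6
fin px [215. 189.] 85 z 39.2 c [ 399.7 -311.9] size [12.8 47.1] long axis 168.2
fin px [246. 190.] 74 z 39.5 c [ 422.1 -223.7] size [12.5 44.4] long axis 172.7
fin px [184. 197.] 75 z 40.6 c [ 418.9 -399.8] size [14.5 45.6] long axis 16.1
fin px [219. 220.] 88 z 39.5 c [ 507.6 -305.1] size [13.  44.1] long axis 168.8
fin px [187. 220.] 87 z 40.0 c [ 493.2 -394. ] size [15.4 45.7] long axis 11.6
knob px [478. 143.] 252 z 257.5 c [523.1 384.2] size [43.6 44.6] long axis 110.8
```

Call:
play_rows(plan=[{"claw": 0, "travel": [0, 0, 20], "yaw": 0}, {"claw": 0, "travel": [0, 0, 25], "yaw": 0}, {"claw": 0, "travel": [0, 0, 20], "yaw": 0}, {"claw": 0, "travel": [0, 0, 12], "yaw": 0}, {"claw": 0, "travel": [0, 0, 5], "yaw": 0}, {"claw": 0, "travel": [0, 0, 3], "yaw": 0}, {"claw": 0, "travel": [0, 0, 2], "yaw": 0}, {"claw": 0, "travel": [0, 0, 2], "yaw": 0}])

```text
time_s: 27.72
ee_pos: [570.0, -71.6, 89.9]
eef_rot: [[-0.998, 0.059, 0.001], [0.059, 0.998, 0.0], [-0.001, 0.0, -1.0]]
force: [0.1, -1.1, 0.2]
finger_gap: 11.0
grasp_force: 58.7
```

Call:
play_rows(plan=[{"claw": 0, "travel": [0, 0, 1], "yaw": 0}, {"claw": 0, "travel": [0, 0, 0], "yaw": 0}, {"claw": 0, "travel": [0, 0, 0], "yaw": 0}, {"claw": 0, "travel": [0, 0, 0], "yaw": 0}])

```text
time_s: 28.05
ee_pos: [569.8, -71.2, 88.6]
eef_rot: [[-0.998, 0.059, 0.001], [0.059, 0.998, 0.0], [-0.001, 0.0, -1.0]]
force: [0.4, -0.8, -0.0]
finger_gap: 10.9
grasp_force: 58.7
```

Call:
play_rows(plan=[{"claw": 0, "travel": [0, 0, 1], "yaw": 0}, {"claw": 0.5, "travel": [0, 0, 0], "yaw": 0}, {"claw": 0.5, "travel": [0, 0, 0], "yaw": 0}, {"claw": 0.5, "travel": [0, 0, 0], "yaw": 0}, {"claw": 0.5, "travel": [0, 0, 0], "yaw": 0}, {"claw": 0.5, "travel": [0, 0, -5], "yaw": 0}, {"claw": 0.5, "travel": [0, 0, -20], "yaw": 0}, {"claw": 0.5, "travel": [0, 0, -30], "yaw": 0}])

```text
time_s: 28.72
ee_pos: [567.6, -71.5, 140.4]
eef_rot: [[-0.998, 0.06, -0.005], [0.06, 0.998, -0.001], [0.005, -0.001, -1.0]]
force: [0.5, 1.0, -0.6]
finger_gap: 42.6
grasp_force: 0.0
```

Call:
play_rows(plan=[{"claw": 0.5, "travel": [0, 0, -35], "yaw": 4.6}, {"claw": 0.5, "travel": [0, 0, -20], "yaw": 0}, {"claw": 0.5, "travel": [5, -32, 0], "yaw": 0}, {"claw": 0.5, "travel": [10, -35, 0], "yaw": 0}, {"claw": 0.5, "travel": [20, -30, 0], "yaw": 0}, {"claw": 0.5, "travel": [30, -25, 0], "yaw": 0}, {"claw": 0.5, "travel": [32, -25, 10], "yaw": 0}, {"claw": 0.5, "travel": [30, -25, 20], "yaw": 0}])

```text
time_s: 29.38
ee_pos: [421.0, -224.0, 170.0]
eef_rot: [[-0.99, 0.139, 0.004], [0.139, 0.99, -0.001], [-0.004, -0.0, -1.0]]
force: [1.0, -0.6, -0.2]
finger_gap: 42.7
grasp_force: 0.0
```

Call:
play_rows(plan=[{"claw": 0.5, "travel": [0, 0, 30], "yaw": 0}, {"claw": 0.5, "travel": [0, 0, 20], "yaw": 0}, {"claw": 0.5, "travel": [0, 0, 0], "yaw": 0}, {"claw": 0.5, "travel": [0, 0, 0], "yaw": 0}])

```text
time_s: 29.72
ee_pos: [421.2, -223.0, 118.3]
eef_rot: [[-0.99, 0.139, -0.002], [0.139, 0.99, -0.0], [0.002, -0.0, -1.0]]
force: [-0.0, 0.4, 0.3]
finger_gap: 42.5
grasp_force: 0.0
```

```bash
python3 d.py 420.5 -223.8 24 172; python3 look.py s7.png;  python3 wl.py
```

```text
t 29.72 at [ 421.2 -223.   118.3] psi 172.01 F [-0.   0.4  0.3] gap 42.5 grip 0.0
yaw 0.01 travel 0.6 -0.9 94.3 rows>= 3
pan floor z 64.25 sink 36.05
carrier top px [319. 179.] 819 z 124.0 c [471.7 -13.6] size [ 52.7 189.4] long axis 86.4
fin on pan px [304. 215.] 68 z 104.5 c [569.4 -70.3] size [10.9 43.3] long axis 171.1
fin px [215. 188.] 80 z 38.4 c [ 399.5 -312.4] size [13.6 45.9] long axis 167.4
fin px [246. 190.] 71 z 38.9 c [ 420.7 -223.7] size [12.5 44.4] long axis 171.7
fin px [184. 198.] 76 z 39.4 c [ 419.1 -399.6] size [14.5 45.9] long axis 16.6
fin px [219. 220.] 89 z 39.6 c [ 507.2 -304.6] size [12.3 45.4] long axis 169.1
fin px [187. 220.] 85 z 39.7 c [ 492.8 -394.2] size [15.  44.3] long axis 11.0
knob px [478. 143.] 252 z 257.4 c [522.8 383.1] size [41.8 44.2] long axis 115.4
Wfin px [176. 191.] 1606 z 39.6 c [ 398.4 -311.9] size [12.8 44.3] long axis 167.4
Wfin px [318. 204.] 1281 z 39.8 c [ 418.9 -223.6] size [11.6 43.9] long axis 172.1
Wfin px [ 59. 234.] 1701 z 39.4 c [ 416.2 -399. ] size [14.7 44.2] long axis 16.2
Wfin px [ 95. 316.] 733 z 39.2 c [ 479.9 -395. ] size [14.6 23.1] long axis 9.1
```

Call:
play_rows(plan=[{"claw": 0.5, "travel": [1, -0.8, 20], "yaw": 0}, {"claw": 0.5, "travel": [0, 0, 25], "yaw": 0}, {"claw": 0.5, "travel": [0, 0, 25], "yaw": 0}, {"claw": 0.5, "travel": [0, 0, 17], "yaw": 0}, {"claw": 0.5, "travel": [0, 0, 7], "yaw": 0}, {"claw": 0.5, "travel": [0, 0, 0], "yaw": 0}, {"claw": 0, "travel": [0, 0, 0], "yaw": 0}, {"claw": 0, "travel": [0, 0, 0], "yaw": 0}])

```text
time_s: 30.48
ee_pos: [421.8, -223.6, 25.5]
eef_rot: [[-0.99, 0.138, 0.002], [0.138, 0.99, -0.0], [-0.002, -0.0, -1.0]]
force: [0.3, 0.2, -0.1]
finger_gap: 19.4
grasp_force: 0.0
```

Call:
play_rows(plan=[{"claw": 0, "travel": [0, 0, 0], "yaw": 0}, {"claw": 0, "travel": [0, 0, 0], "yaw": 0}, {"claw": 0, "travel": [0, 0, 0], "yaw": 0}, {"claw": 0, "travel": [0, 0, 0], "yaw": 0}, {"claw": 0, "travel": [0, 0, 0], "yaw": 0}, {"claw": 0, "travel": [0, 0, 0], "yaw": 0}])

```text
time_s: 30.98
ee_pos: [421.8, -223.7, 25.7]
eef_rot: [[-0.99, 0.139, 0.003], [0.139, 0.99, -0.0], [-0.003, -0.0, -1.0]]
force: [-0.2, 1.8, 5.7]
finger_gap: 10.5
grasp_force: 59.3
```

```bash
python3 d.py 572.9 -18.9 200 176.6
```

```text
t 30.98 at [ 421.8 -223.7   25.7] psi 172.04 F [-0.2  1.8  5.7] gap 10.5 grip 59.3
yaw -4.56 travel -138.7 213.4 -174.3 rows>= 8
```

Call:
play_rows(plan=[{"claw": 0, "travel": [0, 0, -15], "yaw": 0}, {"claw": 0, "travel": [0, 0, -30], "yaw": 0}, {"claw": 0, "travel": [0, 0, -35], "yaw": -2.3}, {"claw": 0, "travel": [0, 0, -35], "yaw": -2.3}, {"claw": 0, "travel": [0, 0, -35], "yaw": 0}, {"claw": 0, "travel": [-15, 5, -24], "yaw": 0}, {"claw": 0, "travel": [-30, 10, 0], "yaw": 0}, {"claw": 0, "travel": [-30, 15, 0], "yaw": 0}])

```text
time_s: 31.65
ee_pos: [498.6, -198.4, 201.9]
eef_rot: [[-0.998, 0.06, 0.007], [0.06, 0.998, -0.0], [-0.007, 0.0, -1.0]]
force: [1.3, 0.1, -1.5]
finger_gap: 11.0
grasp_force: 58.6
```

Call:
play_rows(plan=[{"claw": 0, "travel": [-30, 20, 0], "yaw": 0}, {"claw": 0, "travel": [-20, 30, 0], "yaw": 0}, {"claw": 0, "travel": [-10, 35, 0], "yaw": 0}, {"claw": 0, "travel": [-4, 35, 0], "yaw": 0}, {"claw": 0, "travel": [0, 33, 0], "yaw": 0}, {"claw": 0, "travel": [0, 20, 0], "yaw": 0}, {"claw": 0, "travel": [0, 10, 0], "yaw": 0}, {"claw": 0, "travel": [0, 0, 0], "yaw": 0}])

```text
time_s: 32.32
ee_pos: [572.0, -17.2, 198.8]
eef_rot: [[-0.998, 0.057, 0.001], [0.057, 0.998, 0.0], [-0.001, 0.001, -1.0]]
force: [-1.1, 0.1, -1.0]
finger_gap: 10.5
grasp_force: 58.7
```

Call:
play_rows(plan=[{"claw": 0, "travel": [0, 0, 0], "yaw": 0}, {"claw": 0, "travel": [0, 0, 0], "yaw": 0}, {"claw": 0, "travel": [0, 0, 0], "yaw": 0}])

```text
time_s: 32.57
ee_pos: [571.6, -20.2, 198.3]
eef_rot: [[-0.998, 0.06, 0.0], [0.06, 0.998, -0.0], [-0.0, -0.0, -1.0]]
force: [-0.1, 0.3, -1.9]
finger_gap: 11.0
grasp_force: 58.7
```

```bash
python3 d.py 572.9 -18.9 90 176.6; python3 look.py s8.png
```

```text
t 32.57 at [571.6 -20.2 198.3] psi 176.54 F [-0.1  0.3 -1.9] gap 11.0 grip 58.7
yaw -0.06 travel -1.2 1.3 108.3 rows>= 3
pan floor z 64.25 sink 36.05
carrier top px [351. 176.] 45 z 122.9 c [475.   72.8] size [17.7 51.4] long axis 171.2
carrier top px [290. 182.] 157 z 123.6 c [474.7 -94.4] size [36.9 61.1] long axis 29.1
fin on pan px [304. 215.] 69 z 104.1 c [570.8 -70.6] size [10.9 42.5] long axis 171.7
fin px [215. 188.] 81 z 39.4 c [ 399.7 -312.2] size [14.4 44.1] long axis 168.1
fin px [185. 198.] 79 z 40.5 c [ 418.9 -399.5] size [14.2 46. ] long axis 17.5
fin px [202. 220.] 85 z 39.5 c [ 498.7 -351.8] size [13.5 43.5] long axis 170.2
fin px [187. 220.] 86 z 39.6 c [ 492.  -394.2] size [14.5 47.3] long axis 11.1
knob px [478. 143.] 252 z 257.5 c [523.4 382.8] size [43.1 44.3] long axis 157.3
```

Call:
play_rows(plan=[{"claw": 0, "travel": [-1, 1.3, 25], "yaw": 0}, {"claw": 0, "travel": [0, 0, 30], "yaw": 0}, {"claw": 0, "travel": [0, 0, 25], "yaw": 0}, {"claw": 0, "travel": [0, 0, 15], "yaw": 0}, {"claw": 0, "travel": [0, 0, 8], "yaw": 0}, {"claw": 0, "travel": [0, 0, 4], "yaw": 0}, {"claw": 0, "travel": [0, 0, 3], "yaw": 0}, {"claw": 0, "travel": [0, 0, 2], "yaw": 0}])

```text
time_s: 33.28
ee_pos: [573.5, -18.1, 86.8]
eef_rot: [[-0.998, 0.059, 0.001], [0.059, 0.998, 0.0], [-0.001, 0.0, -1.0]]
force: [-0.0, 0.2, -0.5]
finger_gap: 10.7
grasp_force: 58.8
```

Call:
play_rows(plan=[{"claw": 0, "travel": [0, 0, 2], "yaw": 0}, {"claw": 0, "travel": [0, 0, 1], "yaw": 0}, {"claw": 0, "travel": [0, 0, 0], "yaw": 0}, {"claw": 0, "travel": [0, 0, 0], "yaw": 0}, {"claw": 0, "travel": [0, 0, 0], "yaw": 0}])

```text
time_s: 33.7
ee_pos: [573.3, -17.7, 83.7]
eef_rot: [[-0.998, 0.059, 0.001], [0.059, 0.998, 0.0], [-0.001, 0.0, -1.0]]
force: [0.0, 1.2, -1.0]
finger_gap: 10.9
grasp_force: 58.8
```

Call:
play_rows(plan=[{"claw": 0, "travel": [0, 0, 1], "yaw": 0}, {"claw": 0.5, "travel": [0, 0, 0], "yaw": 0}, {"claw": 0.5, "travel": [0, 0, 0], "yaw": 0}, {"claw": 0.5, "travel": [0, 0, 0], "yaw": 0}, {"claw": 0.5, "travel": [0, 0, 0], "yaw": 0}, {"claw": 0.5, "travel": [0, 0, -5], "yaw": 0}, {"claw": 0.5, "travel": [0, 0, -20], "yaw": 0}, {"claw": 0.5, "travel": [0, 0, -30], "yaw": 0}])

```text
time_s: 34.37
ee_pos: [571.0, -18.2, 135.5]
eef_rot: [[-0.998, 0.06, -0.006], [0.06, 0.998, -0.001], [0.005, -0.001, -1.0]]
force: [0.9, -0.2, 0.0]
finger_gap: 42.5
grasp_force: 0.0
```

Call:
play_rows(plan=[{"claw": 0.5, "travel": [0, 0, -35], "yaw": 4.5}, {"claw": 0.5, "travel": [0, 0, -30], "yaw": 4.5}, {"claw": 0.5, "travel": [0, -30, 0], "yaw": 0}, {"claw": 0.5, "travel": [0, -40, 0], "yaw": 0}, {"claw": 0.5, "travel": [0, -40, 0], "yaw": 0}, {"claw": 0.5, "travel": [5, -38, 0], "yaw": 0}, {"claw": 0.5, "travel": [12, -36, 0], "yaw": 0}, {"claw": 0.5, "travel": [15, -36, 0], "yaw": 0}])

```text
time_s: 35.03
ee_pos: [493.8, -227.5, 202.5]
eef_rot: [[-0.977, 0.214, 0.0], [0.214, 0.977, -0.0], [-0.0, -0.0, -1.0]]
force: [0.4, -0.8, -0.5]
finger_gap: 42.9
grasp_force: 0.0
```

Call:
play_rows(plan=[{"claw": 0.5, "travel": [25, -30, 10], "yaw": 0}, {"claw": 0.5, "travel": [25, -30, 20], "yaw": 0}, {"claw": 0.5, "travel": [25, -30, 20], "yaw": 0}, {"claw": 0.5, "travel": [0, -15, 25], "yaw": 0}, {"claw": 0.5, "travel": [0, 0, 10], "yaw": 0}, {"claw": 0.5, "travel": [0, 0, 0], "yaw": 0}, {"claw": 0.5, "travel": [0, 0, 0], "yaw": 0}])

```text
time_s: 35.62
ee_pos: [402.0, -310.0, 119.4]
eef_rot: [[-0.977, 0.215, -0.001], [0.215, 0.977, -0.0], [0.001, -0.0, -1.0]]
force: [0.2, 1.3, 0.9]
finger_gap: 42.6
grasp_force: 0.0
```

```bash
python3 d.py 399.3 -312 24 167.6; python3 look.py s9.png;  python3 wl.py
```

```text
t 35.62 at [ 402.  -310.   119.4] psi 167.6 F [0.2 1.3 0.9] gap 42.6 grip 0.0
yaw 0.0 travel 2.2 -2.6 95.4 rows>= 3
pan floor z 56.75 sink 43.55
carrier top px [318. 181.] 802 z 116.6 c [472.3 -13.5] size [ 51.7 189.8] long axis 87.5
fin on pan px [324. 214.] 74 z 96.2 c [571.6 -16.9] size [12.3 45.1] long axis 176.8
fin on pan px [304. 217.] 71 z 96.4 c [569.7 -70.5] size [11.8 44.3] long axis 176.7
fin px [215. 188.] 80 z 38.8 c [ 399.5 -312.2] size [12.6 45.7] long axis 166.6
fin px [185. 198.] 81 z 40.0 c [ 418.3 -399.9] size [14.5 45.9] long axis 16.6
fin px [202. 220.] 90 z 39.2 c [ 498.9 -351.9] size [12.6 44.7] long axis 171.0
fin px [187. 220.] 88 z 39.6 c [ 493.1 -392.8] size [14.3 45.5] long axis 14.6
knob px [478. 143.] 252 z 257.5 c [523.1 383.1] size [41.3 44.8] long axis 118.9
Wfin px [315. 202.] 1270 z 39.9 c [ 398.2 -312.1] size [11.9 43.8] long axis 167.6
Wfin px [194. 253.] 1468 z 39.5 c [ 415.8 -398.9] size [13.  43.7] long axis 15.9
Wfin px [290. 335.] 894 z 39.7 c [ 492.9 -351.5] size [12.4 39.9] long axis 170.2
```

Call:
play_rows(plan=[{"claw": 0.5, "travel": [2, -2.4, 20], "yaw": 0}, {"claw": 0.5, "travel": [0, 0, 25], "yaw": 0}, {"claw": 0.5, "travel": [0, 0, 25], "yaw": 0}, {"claw": 0.5, "travel": [0, 0, 17], "yaw": 0}, {"claw": 0.5, "travel": [0, 0, 8], "yaw": 0}, {"claw": 0.5, "travel": [0, 0, 0], "yaw": 0}, {"claw": 0, "travel": [0, 0, 0], "yaw": 0}, {"claw": 0, "travel": [0, 0, 0], "yaw": 0}])

```text
time_s: 36.38
ee_pos: [400.6, -312.0, 25.5]
eef_rot: [[-0.977, 0.214, 0.002], [0.214, 0.977, -0.001], [-0.002, -0.0, -1.0]]
force: [-0.9, 0.5, -0.1]
finger_gap: 19.3
grasp_force: 0.0
```

Call:
play_rows(plan=[{"claw": 0, "travel": [0, 0, 0], "yaw": 0}, {"claw": 0, "travel": [0, 0, 0], "yaw": 0}, {"claw": 0, "travel": [0, 0, 0], "yaw": 0}, {"claw": 0, "travel": [0, 0, 0], "yaw": 0}, {"claw": 0, "travel": [0, 0, 0], "yaw": 0}, {"claw": 0, "travel": [0, 0, 0], "yaw": 0}])

```text
time_s: 36.88
ee_pos: [400.6, -312.2, 25.7]
eef_rot: [[-0.977, 0.214, 0.003], [0.214, 0.977, -0.001], [-0.003, -0.0, -1.0]]
force: [0.2, 2.0, 6.5]
finger_gap: 10.8
grasp_force: 59.6
```

Call:
play_rows(plan=[{"claw": 0, "travel": [0, 0, -15], "yaw": -4}, {"claw": 0, "travel": [0, 0, -25], "yaw": -4}, {"claw": 0, "travel": [0, 0, -30], "yaw": -4}, {"claw": 0, "travel": [0, 0, -20], "yaw": -4.1}, {"claw": 0, "travel": [0, 0, 0], "yaw": 0}, {"claw": 0, "travel": [0, 0, 0], "yaw": 0}])

```text
time_s: 37.38
ee_pos: [400.0, -312.0, 115.8]
eef_rot: [[-0.998, -0.064, 0.004], [-0.064, 0.998, -0.001], [-0.004, -0.001, -1.0]]
force: [-0.7, 0.2, -1.0]
finger_gap: 11.2
grasp_force: 58.7
```

```bash
python3 d.py 609.2 -194.9 80 -176.25
```

```text
t 37.38 at [ 400.  -312.   115.8] psi -176.34 F [-0.7  0.2 -1. ] gap 11.2 grip 58.7
yaw -0.09 travel -216.4 103.2 35.8 rows>= 6
```

Call:
play_rows(plan=[{"claw": 0, "travel": [-15, 7, 0], "yaw": 0}, {"claw": 0, "travel": [-28, 13, 0], "yaw": 0}, {"claw": 0, "travel": [-33, 16, 0], "yaw": 0}, {"claw": 0, "travel": [-33, 16, 0], "yaw": 0}, {"claw": 0, "travel": [-33, 16, 0], "yaw": 0}, {"claw": 0, "travel": [-33, 16, 0], "yaw": 0}, {"claw": 0, "travel": [-26, 12, 0], "yaw": 0}, {"claw": 0, "travel": [-15, 7, 10], "yaw": 0}])

```text
time_s: 38.05
ee_pos: [611.8, -193.1, 104.0]
eef_rot: [[-0.998, -0.066, 0.002], [-0.066, 0.998, -0.001], [-0.002, -0.001, -1.0]]
force: [0.1, -0.4, -0.4]
finger_gap: 10.5
grasp_force: 58.7
```

Call:
play_rows(plan=[{"claw": 0, "travel": [0, 0, 10], "yaw": 0}, {"claw": 0, "travel": [0, 0, 10], "yaw": 0}, {"claw": 0, "travel": [0, 0, 0], "yaw": 0}, {"claw": 0, "travel": [0, 0, 0], "yaw": 0}, {"claw": 0, "travel": [0, 0, 0], "yaw": 0}])

```text
time_s: 38.47
ee_pos: [607.6, -195.6, 84.2]
eef_rot: [[-0.998, -0.064, -0.001], [-0.064, 0.998, -0.0], [0.001, -0.0, -1.0]]
force: [0.9, -0.7, 0.3]
finger_gap: 10.6
grasp_force: 58.7
```

```bash
python3 d.py 609.2 -194.9 31 -176.25
python3 - <<'E'
from h import *
c=cap("wrist","w2.png");s=cap("scene")
O=np.array([614.7,-278.7]);a=np.radians(3.75);R=np.array([[np.cos(a),-np.sin(a)],[np.sin(a),np.cos(a)]])
im=c["color"][:,:,::-1].copy();
b=[px(c,[*(O+R@np.array(p)),13]) for p in((-46,-112),(46,-112),(46,112),(-46,112))]
cv2.polylines(im,[np.int32(b)],True,(0,0,255),1);cv2.imwrite("pics/w2.png",im)
im=s["color"][:,:,::-1].copy()
b=[px(s,[*(O+R@np.array(p)),13]) for p in((-46,-112),(46,-112),(46,112),(-46,112))]
cv2.polylines(im,[np.int32(b)],True,(0,0,255),1);k=cv2.resize(im[160:300,160:380],(640,407),interpolation=cv2.INTER_CUBIC)
cv2.imwrite("pics/m1.png",k)
E
```

```text
t 38.47 at [ 607.6 -195.6   84.2] psi -176.34 F [ 0.9 -0.7  0.3] gap 10.6 grip 58.7
yaw -0.09 travel -1.7 0.6 53.2 rows>= 2
```

View pics/m1.png

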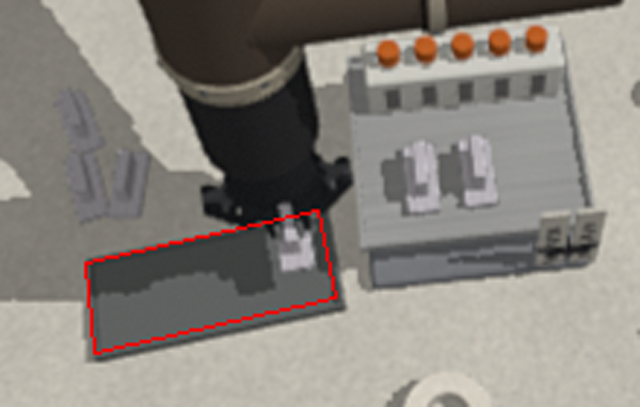

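The overlaid inner rim matches the tray, and the held weight is over its right end at (293,250). The pointer on the plate at (565,245) lies at the dark band. Lowering.

Call:
play_rows(plan=[{"claw": 0, "travel": [-3, 0.6, 15], "yaw": 0}, {"claw": 0, "travel": [0, 0, 18], "yaw": 0}, {"claw": 0, "travel": [0, 0, 12], "yaw": 0}, {"claw": 0, "travel": [0, 0, 5], "yaw": 0}, {"claw": 0, "travel": [0, 0, 2], "yaw": 0}, {"claw": 0, "travel": [0, 0, 1], "yaw": 0}, {"claw": 0, "travel": [0, 0, 0], "yaw": 0}, {"claw": 0, "travel": [0, 0, 0], "yaw": 0}])

```text
time_s: 39.23
ee_pos: [611.6, -194.4, 32.0]
eef_rot: [[-0.998, -0.065, 0.001], [-0.065, 0.998, -0.0], [-0.001, -0.0, -1.0]]
force: [0.5, 0.7, -0.8]
finger_gap: 10.8
grasp_force: 58.7
```

Call:
play_rows(plan=[{"claw": 0, "travel": [0, 0, 1], "yaw": 0}, {"claw": 0, "travel": [0, 0, 0], "yaw": 0}, {"claw": 0, "travel": [0, 0, 0], "yaw": 0}])

```text
time_s: 39.48
ee_pos: [611.3, -194.3, 30.5]
eef_rot: [[-0.998, -0.065, 0.0], [-0.065, 0.998, -0.0], [-0.0, -0.0, -1.0]]
force: [0.4, 0.5, -1.2]
finger_gap: 11.3
grasp_force: 58.7
```

Call:
play_rows(plan=[{"claw": 0, "travel": [0, 0, 0.8], "yaw": 0}, {"claw": 0.4, "travel": [0, 0, 0], "yaw": 0}, {"claw": 0.4, "travel": [0, 0, 0], "yaw": 0}, {"claw": 0.4, "travel": [0, 0, 0], "yaw": 0}, {"claw": 0.4, "travel": [0, 0, 0], "yaw": 0}, {"claw": 0.4, "travel": [0, 0, -5], "yaw": 0}, {"claw": 0.4, "travel": [0, 0, -20], "yaw": 0}, {"claw": 0.3, "travel": [0, 0, -30], "yaw": 0}])

```text
time_s: 40.15
ee_pos: [609.1, -194.1, 82.4]
eef_rot: [[-0.998, -0.064, -0.006], [-0.064, 0.998, 0.001], [0.006, 0.001, -1.0]]
force: [-0.4, 0.2, 0.1]
finger_gap: 25.9
grasp_force: 0.0
```

Call:
play_rows(plan=[{"claw": 0.28, "travel": [0, 0, -30], "yaw": 6.4}, {"claw": 0.28, "travel": [0, 0, -5], "yaw": 6.4}, {"claw": 0.28, "travel": [14, -28, 0], "yaw": 0}, {"claw": 0.28, "travel": [17, -34, 0], "yaw": 0}, {"claw": 0.28, "travel": [17, -34, 0], "yaw": 0}, {"claw": 0.28, "travel": [17, -34, 0], "yaw": 0}, {"claw": 0.28, "travel": [14, -28, 0], "yaw": 0}, {"claw": 0.28, "travel": [7, -15, 0], "yaw": 0}])

```text
time_s: 40.82
ee_pos: [496.6, -353.7, 119.9]
eef_rot: [[-0.987, 0.16, -0.0], [0.16, 0.987, -0.0], [0.0, -0.0, -1.0]]
force: [0.7, 0.6, 0.3]
finger_gap: 23.9
grasp_force: 0.0
```

Call:
play_rows(plan=[{"claw": 0.28, "travel": [0, 0, 0], "yaw": 0}, {"claw": 0.28, "travel": [0, 0, 0], "yaw": 0}, {"claw": 0.28, "travel": [0, 0, 0], "yaw": 0}])

```text
time_s: 41.07
ee_pos: [499.2, -351.4, 119.7]
eef_rot: [[-0.987, 0.158, 0.0], [0.158, 0.987, -0.0], [-0.001, -0.0, -1.0]]
force: [0.3, -0.2, 0.4]
finger_gap: 24.0
grasp_force: 0.0
```

```bash
python3 d.py 498 -351.7 24 170.5; python3 look.py s10.png;  python3 wl.py
```

```text
t 41.07 at [ 499.2 -351.4  119.7] psi 170.9 F [ 0.3 -0.2  0.4] gap 24.0 grip 0.0
yaw 0.4 travel 1.1 -0.5 95.7 rows>= 3
pan floor z 56.25 sink 44.05
carrier top px [319. 181.] 809 z 116.5 c [472.3 -13.7] size [ 51.8 189.2] long axis 86.6
fin on pan px [324. 214.] 73 z 95.8 c [571.9 -17. ] size [12.  44.7] long axis 176.5
fin on pan px [304. 217.] 72 z 96.8 c [569.3 -70.5] size [11.8 45.3] long axis 176.9
fin px [202. 220.] 85 z 39.1 c [ 498.1 -351.6] size [13.1 42.5] long axis 171.2
fin px [187. 220.] 84 z 39.5 c [ 492.3 -394.1] size [14.6 45.9] long axis 10.9
fin px [262. 247.] 82 z 43.0 c [ 611.3 -193.4] size [11.9 44.4] long axis 3.8
knob px [478. 143.] 251 z 257.6 c [521.9 383.4] size [42.  44.6] long axis 150.4
Wfin px [216.  88.] 1809 z 39.6 c [ 416.2 -399.4] size [12.7 44.4] long axis 16.2
Wfin px [317. 204.] 1308 z 39.8 c [ 495.9 -351.9] size [12.  43.6] long axis 170.4
Wfin px [253. 206.] 1465 z 39.7 c [ 491.3 -393.1] size [12.6 44.2] long axis 11.0
Wfin px [559. 302.] 586 z 41.7 c [ 592.9 -195.3] size [12.6 13.6] long axis 2.3
```

Call:
play_rows(plan=[{"claw": 0.28, "travel": [2, -0.4, 20], "yaw": 0.4}, {"claw": 0.28, "travel": [0, 0, 25], "yaw": 0}, {"claw": 0.28, "travel": [0, 0, 25], "yaw": 0}, {"claw": 0.28, "travel": [0, 0, 17], "yaw": 0}, {"claw": 0.28, "travel": [0, 0, 8], "yaw": 0}, {"claw": 0.28, "travel": [0, 0, 0], "yaw": 0}, {"claw": 0, "travel": [0, 0, 0], "yaw": 0}, {"claw": 0, "travel": [0, 0, 0], "yaw": 0}])

```text
time_s: 41.83
ee_pos: [497.9, -351.6, 25.5]
eef_rot: [[-0.986, 0.164, 0.001], [0.164, 0.986, -0.001], [-0.002, -0.0, -1.0]]
force: [-0.4, -0.2, -0.9]
finger_gap: 10.8
grasp_force: 60.8
```

Call:
play_rows(plan=[{"claw": 0, "travel": [0, 0, 0], "yaw": 0}, {"claw": 0, "travel": [0, 0, 0], "yaw": 0}, {"claw": 0, "travel": [0, 0, 0], "yaw": 0}, {"claw": 0, "travel": [0, 0, 0], "yaw": 0}, {"claw": 0, "travel": [0, 0, 0], "yaw": 0}])

```text
time_s: 42.25
ee_pos: [497.0, -351.7, 24.7]
eef_rot: [[-0.986, 0.165, 0.001], [0.165, 0.986, -0.0], [-0.001, -0.0, -1.0]]
force: [0.0, -0.3, 1.7]
finger_gap: 10.4
grasp_force: 61.4
```

Call:
play_rows(plan=[{"claw": 0, "travel": [0, 0, -15], "yaw": 0}, {"claw": 0, "travel": [0, 0, -25], "yaw": 0}, {"claw": 0, "travel": [0, 0, -25], "yaw": -4.4}, {"claw": 0, "travel": [0, 0, -15], "yaw": -4.4}, {"claw": 0, "travel": [0, 0, 0], "yaw": -4.4}, {"claw": 0, "travel": [0, 0, 0], "yaw": 0}, {"claw": 0, "travel": [0, 0, 0], "yaw": 0}])

```text
time_s: 42.83
ee_pos: [496.5, -351.5, 104.3]
eef_rot: [[-0.998, -0.062, 0.0], [-0.062, 0.998, 0.0], [-0.0, 0.0, -1.0]]
force: [-0.5, -0.2, -1.2]
finger_gap: 10.4
grasp_force: 61.1
```

```bash
python3 d.py 614.7 -250.8 80 -176.25
```

```text
t 42.83 at [ 496.5 -351.5  104.3] psi -176.44 F [-0.5 -0.2 -1.2] gap 10.4 grip 61.1
yaw -0.19 travel -124.5 92.7 24.3 rows>= 4
```

Call:
play_rows(plan=[{"claw": 0, "travel": [-12, 9, 0], "yaw": -0.2}, {"claw": 0, "travel": [-25, 18, 0], "yaw": 0}, {"claw": 0, "travel": [-28, 21, 0], "yaw": 0}, {"claw": 0, "travel": [-28, 21, 0], "yaw": 0}, {"claw": 0, "travel": [-20, 15, 0], "yaw": 0}, {"claw": 0, "travel": [-11, 8.5, 10], "yaw": 0}, {"claw": 0, "travel": [0, 0, 20], "yaw": 0}, {"claw": 0, "travel": [0, 0, 20], "yaw": 0}])

```text
time_s: 43.5
ee_pos: [615.1, -249.6, 52.9]
eef_rot: [[-0.998, -0.068, 0.0], [-0.068, 0.998, 0.0], [-0.0, 0.0, -1.0]]
force: [-1.0, -0.8, -1.3]
finger_gap: 10.4
grasp_force: 61.1
```

Call:
play_rows(plan=[{"claw": 0, "travel": [0, 0, 12], "yaw": 0}, {"claw": 0, "travel": [0, 0, 7], "yaw": 0}, {"claw": 0, "travel": [0, 0, 3], "yaw": 0}, {"claw": 0, "travel": [0, 0, 1], "yaw": 0}, {"claw": 0, "travel": [0, 0, 0], "yaw": 0}, {"claw": 0, "travel": [0, 0, 0], "yaw": 0}])

```text
time_s: 44.0
ee_pos: [614.8, -251.3, 32.4]
eef_rot: [[-0.998, -0.068, 0.002], [-0.068, 0.998, -0.0], [-0.002, -0.0, -1.0]]
force: [-0.2, -0.2, -0.7]
finger_gap: 10.7
grasp_force: 61.1
```

```bash
python3 d.py 614.7 -250.8 28.7 -176.25
```

```text
t 44.0 at [ 614.8 -251.3   32.4] psi -176.11 F [-0.2 -0.2 -0.7] gap 10.7 grip 61.1
yaw 0.14 travel 0.1 0.5 3.7 rows>= 1
```

Call:
play_rows(plan=[{"claw": 0, "travel": [0, 0.4, 2], "yaw": 0}, {"claw": 0, "travel": [0, 0, 1.5], "yaw": 0}, {"claw": 0, "travel": [0, 0, 0], "yaw": 0}, {"claw": 0.4, "travel": [0, 0, 0], "yaw": 0}, {"claw": 0.4, "travel": [0, 0, 0], "yaw": 0}, {"claw": 0.4, "travel": [0, 0, 0], "yaw": 0}, {"claw": 0.4, "travel": [0, 0, 0], "yaw": 0}, {"claw": 0.4, "travel": [0, 0, -5], "yaw": 0}])

```text
time_s: 44.67
ee_pos: [613.5, -250.4, 32.0]
eef_rot: [[-0.998, -0.068, -0.002], [-0.068, 0.998, 0.0], [0.002, 0.001, -1.0]]
force: [0.6, 0.8, -1.4]
finger_gap: 34.6
grasp_force: 0.0
```

Call:
play_rows(plan=[{"claw": 0.4, "travel": [0, 0, -20], "yaw": 0}, {"claw": 0.4, "travel": [0, 0, -30], "yaw": 0}, {"claw": 0.4, "travel": [0, 0, -30], "yaw": -3.6}, {"claw": 0.4, "travel": [0, 0, -5], "yaw": -3.6}, {"claw": 0.4, "travel": [20, -16, 0], "yaw": 0}, {"claw": 0.4, "travel": [30, -24, 0], "yaw": 0}, {"claw": 0.4, "travel": [30, -24, 0], "yaw": 0}, {"claw": 0.4, "travel": [30, -24, 0], "yaw": 0}])

```text
time_s: 45.33
ee_pos: [522.4, -358.7, 118.4]
eef_rot: [[-0.981, -0.194, 0.0], [-0.194, 0.981, -0.0], [-0.0, -0.0, -1.0]]
force: [-0.3, 0.1, 0.6]
finger_gap: 34.0
grasp_force: 0.0
```

Call:
play_rows(plan=[{"claw": 0.4, "travel": [25, -19, 0], "yaw": 0}, {"claw": 0.4, "travel": [13, -9, 0], "yaw": 0}, {"claw": 0.4, "travel": [0, 0, 0], "yaw": 0}, {"claw": 0.4, "travel": [0, 0, 0], "yaw": 0}, {"claw": 0.4, "travel": [0, 0, 0], "yaw": 0}])

```text
time_s: 45.75
ee_pos: [491.9, -392.6, 118.1]
eef_rot: [[-0.981, -0.193, 0.0], [-0.193, 0.981, -0.0], [-0.0, -0.0, -1.0]]
force: [0.3, 0.6, -0.1]
finger_gap: 34.2
grasp_force: 0.0
```

```bash
python3 d.py 491.9 -393.4 24 -169; python3 look.py s11.png;  python3 wl.py
```

```text
t 45.75 at [ 491.9 -392.6  118.1] psi -168.89 F [ 0.3  0.6 -0.1] gap 34.2 grip 0.0
yaw 0.11 travel 0.2 -0.8 94.1 rows>= 3
pan floor z 56.75 sink 43.55
carrier top px [319. 181.] 793 z 116.7 c [471.9 -13.5] size [ 53.1 189.4] long axis 86.4
fin on pan px [324. 214.] 73 z 96.2 c [572.  -16.9] size [12.  44.9] long axis 176.4
fin on pan px [304. 217.] 69 z 96.2 c [569.  -70.5] size [11.8 45.6] long axis 177.0
fin px [187. 220.] 85 z 39.8 c [ 492.  -394.3] size [14.8 46.9] long axis 12.1
fin px [262. 247.] 82 z 43.9 c [ 610.6 -193.4] size [12.  44.8] long axis 3.8
fin px [242. 251.] 87 z 43.5 c [ 615.2 -249.5] size [12.1 43.8] long axis 3.3
knob px [478. 143.] 250 z 257.6 c [522.4 384.4] size [41.6 45.8] long axis 115.0
Wfin px [333.  85.] 1647 z 39.7 c [ 416.5 -399.3] size [12.1 44.1] long axis 16.5
Wfin px [318. 207.] 1297 z 39.8 c [ 491.  -393.3] size [12.  43.4] long axis 11.0
```

Both tray weights are in place. Next is the third spare, which goes to slot (618.5, -306.6).

Call:
play_rows(plan=[{"claw": 0.4, "travel": [0.4, -0.8, 20], "yaw": 0}, {"claw": 0.4, "travel": [0, 0, 25], "yaw": 0}, {"claw": 0.4, "travel": [0, 0, 25], "yaw": 0}, {"claw": 0.4, "travel": [0, 0, 17], "yaw": 0}, {"claw": 0.4, "travel": [0, 0, 7], "yaw": 0}, {"claw": 0.4, "travel": [0, 0, 0], "yaw": 0}, {"claw": 0, "travel": [0, 0, 0], "yaw": 0}, {"claw": 0, "travel": [0, 0, 0], "yaw": 0}])

```text
time_s: 46.52
ee_pos: [492.4, -393.9, 25.2]
eef_rot: [[-0.981, -0.194, 0.002], [-0.194, 0.981, -0.001], [-0.002, -0.001, -1.0]]
force: [-1.2, 0.7, -0.9]
finger_gap: 10.8
grasp_force: 37.1
```

Call:
play_rows(plan=[{"claw": 0, "travel": [0, 0, 0], "yaw": 0}, {"claw": 0, "travel": [0, 0, 0], "yaw": 0}, {"claw": 0, "travel": [0, 0, 0], "yaw": 0}, {"claw": 0, "travel": [0, 0, 0], "yaw": 0}, {"claw": 0, "travel": [0, 0, 0], "yaw": 0}])

```text
time_s: 46.93
ee_pos: [492.0, -394.0, 25.2]
eef_rot: [[-0.981, -0.193, 0.002], [-0.193, 0.981, -0.001], [-0.002, -0.001, -1.0]]
force: [1.3, 2.7, 6.3]
finger_gap: 10.9
grasp_force: 62.6
```

Call:
play_rows(plan=[{"claw": 0, "travel": [0, 0, -15], "yaw": 0}, {"claw": 0, "travel": [0, 0, -25], "yaw": 0}, {"claw": 0, "travel": [0, 0, -25], "yaw": 3.6}, {"claw": 0, "travel": [0, 0, -15], "yaw": 3.6}, {"claw": 0, "travel": [0, 0, 0], "yaw": 0}, {"claw": 0, "travel": [0, 0, 0], "yaw": 0}])

```text
time_s: 47.43
ee_pos: [491.3, -393.9, 104.7]
eef_rot: [[-0.998, -0.069, 0.002], [-0.069, 0.998, -0.0], [-0.002, -0.001, -1.0]]
force: [0.4, 0.9, -1.9]
finger_gap: 10.6
grasp_force: 61.6
```

```bash
python3 d.py 618.5 -306.6 80 -176.25
```

```text
t 47.43 at [ 491.3 -393.9  104.7] psi -176.06 F [ 0.4  0.9 -1.9] gap 10.6 grip 61.6
yaw 0.19 travel -132.6 78.8 24.7 rows>= 4
```

Call:
play_rows(plan=[{"claw": 0, "travel": [-13, 8, 0], "yaw": 0.2}, {"claw": 0, "travel": [-26, 15, 0], "yaw": 0}, {"claw": 0, "travel": [-30, 18, 0], "yaw": 0}, {"claw": 0, "travel": [-30, 18, 0], "yaw": 0}, {"claw": 0, "travel": [-22, 13, 0], "yaw": 0}, {"claw": 0, "travel": [-11.5, 7, 10], "yaw": 0}, {"claw": 0, "travel": [0, 0, 20], "yaw": 0}, {"claw": 0, "travel": [0, 0, 20], "yaw": 0}])

```text
time_s: 48.1
ee_pos: [618.7, -305.0, 51.8]
eef_rot: [[-0.998, -0.067, -0.001], [-0.067, 0.998, 0.0], [0.001, 0.001, -1.0]]
force: [0.1, 0.1, -1.6]
finger_gap: 10.8
grasp_force: 61.5
```

Call:
play_rows(plan=[{"claw": 0, "travel": [0, 0, 12], "yaw": 0}, {"claw": 0, "travel": [0, 0, 7], "yaw": 0}, {"claw": 0, "travel": [0, 0, 3], "yaw": 0}, {"claw": 0, "travel": [0, 0, 1], "yaw": 0}, {"claw": 0, "travel": [0, 0, 0], "yaw": 0}, {"claw": 0, "travel": [0, 0, 0], "yaw": 0}])

```text
time_s: 48.6
ee_pos: [618.7, -306.6, 31.9]
eef_rot: [[-0.998, -0.065, 0.001], [-0.065, 0.998, -0.0], [-0.001, -0.001, -1.0]]
force: [-0.2, -0.3, -0.1]
finger_gap: 10.7
grasp_force: 61.5
```

```bash
python3 d.py 618.5 -306.6 29.2 -176.25
```

```text
t 48.6 at [ 618.7 -306.6   31.9] psi -176.3 F [-0.2 -0.3 -0.1] gap 10.7 grip 61.5
yaw -0.05 travel 0.2 0.1 2.7 rows>= 1
```

Call:
play_rows(plan=[{"claw": 0, "travel": [0, 0, 1.5], "yaw": 0}, {"claw": 0, "travel": [0, 0, 1], "yaw": 0}, {"claw": 0, "travel": [0, 0, 0], "yaw": 0}, {"claw": 0.4, "travel": [0, 0, 0], "yaw": 0}, {"claw": 0.4, "travel": [0, 0, 0], "yaw": 0}, {"claw": 0.4, "travel": [0, 0, 0], "yaw": 0}, {"claw": 0.4, "travel": [0, 0, 0], "yaw": 0}, {"claw": 0.4, "travel": [0, 0, -5], "yaw": 0}])

```text
time_s: 49.27
ee_pos: [617.5, -306.1, 32.4]
eef_rot: [[-0.998, -0.065, -0.002], [-0.065, 0.998, 0.001], [0.002, 0.001, -1.0]]
force: [-0.1, -1.0, -0.2]
finger_gap: 34.3
grasp_force: 0.0
```

Call:
play_rows(plan=[{"claw": 0.4, "travel": [0, 0, -20], "yaw": 0}, {"claw": 0.4, "travel": [0, 0, -30], "yaw": 0}, {"claw": 0.4, "travel": [0, 0, -30], "yaw": -6.3}, {"claw": 0.4, "travel": [0, 0, -5], "yaw": -6.3}, {"claw": 0.4, "travel": [20, -3, 0], "yaw": 0}, {"claw": 0.4, "travel": [33, -5, 0], "yaw": 0}, {"claw": 0.4, "travel": [36, -5, 0], "yaw": 0}, {"claw": 0.4, "travel": [36, -5, 0], "yaw": 0}])

```text
time_s: 49.93
ee_pos: [502.2, -358.8, 118.7]
eef_rot: [[-0.959, -0.282, 0.0], [-0.282, 0.959, -0.0], [-0.0, -0.0, -1.0]]
force: [0.0, -1.0, -0.6]
finger_gap: 34.2
grasp_force: 0.0
```

Call:
play_rows(plan=[{"claw": 0.4, "travel": [36, -5, 0], "yaw": 0}, {"claw": 0.4, "travel": [33, -5, 0], "yaw": 0}, {"claw": 0.4, "travel": [20, -3, 0], "yaw": 0}, {"claw": 0.4, "travel": [5, -1, 0], "yaw": 0}, {"claw": 0.4, "travel": [0, 0, 0], "yaw": 0}, {"claw": 0.4, "travel": [0, 0, 0], "yaw": 0}, {"claw": 0.4, "travel": [0, 0, 0], "yaw": 0}])

```text
time_s: 50.52
ee_pos: [418.1, -398.3, 118.5]
eef_rot: [[-0.96, -0.281, 0.001], [-0.281, 0.96, -0.0], [-0.0, -0.0, -1.0]]
force: [0.0, 0.1, 0.3]
finger_gap: 34.0
grasp_force: 0.0
```

```bash
python3 d.py 417.3 -399.5 24 -163.6; python3 look.py s12.png;  python3 wl.py
```

```text
t 50.52 at [ 418.1 -398.3  118.5] psi -163.65 F [0.  0.1 0.3] gap 34.0 grip 0.0
yaw -0.05 travel 1.1 -0.9 94.5 rows>= 3
pan floor z 57.25 sink 43.05
carrier top px [319. 181.] 804 z 116.6 c [471.9 -13.6] size [ 51.9 189.1] long axis 86.3
fin on pan px [324. 214.] 73 z 96.6 c [572.6 -17. ] size [12.  42.4] long axis 176.5
fin on pan px [304. 217.] 69 z 96.2 c [569.1 -70.5] size [11.8 45. ] long axis 176.9
fin px [184. 198.] 78 z 39.8 c [ 417.7 -400.1] size [14.  45.2] long axis 17.6
fin px [262. 246.] 81 z 43.9 c [ 610.7 -193.4] size [12.  44.6] long axis 3.9
fin px [242. 251.] 87 z 43.6 c [ 615.2 -249.5] size [12.1 45.1] long axis 4.6
fin px [221. 256.] 95 z 43.5 c [ 617.9 -305. ] size [12.  44.8] long axis 3.2
knob px [478. 143.] 250 z 257.4 c [522.8 383.1] size [42.1 44.2] long axis 157.9
Wfin px [318. 205.] 1275 z 39.8 c [ 416.4 -399.7] size [11.5 43.8] long axis 16.5
```

Now the last spare, into slot (622, -362.5).

Call:
play_rows(plan=[{"claw": 0.4, "travel": [1, -1.1, 20], "yaw": 0}, {"claw": 0.4, "travel": [0, 0, 25], "yaw": 0}, {"claw": 0.4, "travel": [0, 0, 25], "yaw": 0}, {"claw": 0.4, "travel": [0, 0, 17], "yaw": 0}, {"claw": 0.4, "travel": [0, 0, 7], "yaw": 0}, {"claw": 0.4, "travel": [0, 0, 0], "yaw": 0}, {"claw": 0, "travel": [0, 0, 0], "yaw": 0}, {"claw": 0, "travel": [0, 0, 0], "yaw": 0}])

```text
time_s: 51.28
ee_pos: [417.5, -400.1, 25.5]
eef_rot: [[-0.96, -0.282, 0.001], [-0.282, 0.96, -0.001], [-0.001, -0.001, -1.0]]
force: [-1.3, 0.3, 0.7]
finger_gap: 11.2
grasp_force: 36.7
```

Call:
play_rows(plan=[{"claw": 0, "travel": [0, 0, 0], "yaw": 0}, {"claw": 0, "travel": [0, 0, 0], "yaw": 0}, {"claw": 0, "travel": [0, 0, 0], "yaw": 0}, {"claw": 0, "travel": [0, 0, 0], "yaw": 0}, {"claw": 0, "travel": [0, 0, 0], "yaw": 0}])

```text
time_s: 51.7
ee_pos: [417.2, -400.2, 25.5]
eef_rot: [[-0.96, -0.281, 0.002], [-0.281, 0.96, -0.001], [-0.001, -0.001, -1.0]]
force: [0.4, 1.7, 6.8]
finger_gap: 10.8
grasp_force: 62.4
```

Call:
play_rows(plan=[{"claw": 0, "travel": [0, 0, -15], "yaw": 0}, {"claw": 0, "travel": [0, 0, -25], "yaw": 4.2}, {"claw": 0, "travel": [0, 0, -25], "yaw": 4.2}, {"claw": 0, "travel": [0, 0, -15], "yaw": 4.2}, {"claw": 0, "travel": [0, 0, 0], "yaw": 0}, {"claw": 0, "travel": [0, 0, 0], "yaw": 0}])

```text
time_s: 52.2
ee_pos: [416.6, -399.9, 105.2]
eef_rot: [[-0.998, -0.065, 0.002], [-0.065, 0.998, -0.001], [-0.002, -0.001, -1.0]]
force: [-0.6, 0.0, -1.6]
finger_gap: 10.8
grasp_force: 61.3
```

```bash
python3 d.py 622 -362 80 -176.25
```

```text
t 52.2 at [ 416.6 -399.9  105.2] psi -176.25 F [-0.6  0.  -1.6] gap 10.8 grip 61.3
yaw 0.0 travel -207.4 24.4 25.2 rows>= 6
```

Call:
play_rows(plan=[{"claw": 0, "travel": [-15, 2, 0], "yaw": 0}, {"claw": 0, "travel": [-28, 3, 0], "yaw": 0}, {"claw": 0, "travel": [-33, 4, 0], "yaw": 0}, {"claw": 0, "travel": [-35, 4, 0], "yaw": 0}, {"claw": 0, "travel": [-35, 4, 0], "yaw": 0}, {"claw": 0, "travel": [-30, 4, 0], "yaw": 0}, {"claw": 0, "travel": [-21, 2.4, 0], "yaw": 0}, {"claw": 0, "travel": [-10, 1, 10], "yaw": 0}])

```text
time_s: 52.87
ee_pos: [624.8, -361.3, 93.7]
eef_rot: [[-0.998, -0.068, 0.001], [-0.068, 0.998, -0.001], [-0.001, -0.001, -1.0]]
force: [1.1, 0.5, -0.9]
finger_gap: 10.7
grasp_force: 61.3
```

Call:
play_rows(plan=[{"claw": 0, "travel": [0, 0, 18], "yaw": 0}, {"claw": 0, "travel": [0, 0, 20], "yaw": 0}, {"claw": 0, "travel": [0, 0, 14], "yaw": 0}, {"claw": 0, "travel": [0, 0, 7], "yaw": 0}, {"claw": 0, "travel": [0, 0, 3], "yaw": 0}, {"claw": 0, "travel": [0, 0, 1], "yaw": 0}, {"claw": 0, "travel": [0, 0, 0], "yaw": 0}, {"claw": 0, "travel": [0, 0, 0], "yaw": 0}])

```text
time_s: 53.53
ee_pos: [621.9, -362.4, 32.1]
eef_rot: [[-0.998, -0.065, 0.001], [-0.065, 0.998, -0.001], [-0.001, -0.001, -1.0]]
force: [-0.4, 0.4, -0.6]
finger_gap: 10.9
grasp_force: 61.3
```

```bash
python3 d.py 622 -362 29.5 -176.25
```

```text
t 53.53 at [ 621.9 -362.4   32.1] psi -176.28 F [-0.4  0.4 -0.6] gap 10.9 grip 61.3
yaw -0.03 travel -0.1 0.4 2.6 rows>= 1
```

Lower, release, then retreat up and away so I can inspect everything.

Call:
play_rows(plan=[{"claw": 0, "travel": [0, 0, 1.5], "yaw": 0}, {"claw": 0, "travel": [0, 0, 1], "yaw": 0}, {"claw": 0, "travel": [0, 0, 0], "yaw": 0}, {"claw": 0.4, "travel": [0, 0, 0], "yaw": 0}, {"claw": 0.4, "travel": [0, 0, 0], "yaw": 0}, {"claw": 0.4, "travel": [0, 0, 0], "yaw": 0}, {"claw": 0.4, "travel": [0, 0, 0], "yaw": 0}, {"claw": 0.4, "travel": [0, 0, -5], "yaw": 0}])

```text
time_s: 54.2
ee_pos: [620.7, -361.8, 32.9]
eef_rot: [[-0.998, -0.064, -0.002], [-0.064, 0.998, 0.001], [0.002, 0.001, -1.0]]
force: [-0.3, -0.1, 0.0]
finger_gap: 33.9
grasp_force: 0.0
```

Call:
play_rows(plan=[{"claw": 0.4, "travel": [0, 0, -20], "yaw": 0}, {"claw": 0.4, "travel": [0, 0, -30], "yaw": 0}, {"claw": 0.4, "travel": [0, 0, -35], "yaw": 0}, {"claw": 0.4, "travel": [0, 0, -35], "yaw": 0}, {"claw": 0.4, "travel": [20, -20, -20], "yaw": 0}, {"claw": 0.4, "travel": [25, -25, 0], "yaw": 0}, {"claw": 0.4, "travel": [30, -25, 0], "yaw": 0}, {"claw": 0.4, "travel": [30, -20, 0], "yaw": 0}])

```text
time_s: 54.87
ee_pos: [521.7, -459.8, 174.9]
eef_rot: [[-0.998, -0.066, 0.001], [-0.066, 0.998, -0.001], [-0.001, -0.001, -1.0]]
force: [1.0, 0.1, 0.0]
finger_gap: 34.4
grasp_force: 0.0
```

Call:
play_rows(plan=[{"claw": 0.4, "travel": [0, 0, 0], "yaw": 0}, {"claw": 0.4, "travel": [0, 0, 0], "yaw": 0}, {"claw": 0.4, "travel": [0, 0, 0], "yaw": 0}, {"claw": 0.4, "travel": [0, 0, 0], "yaw": 0}])

```text
time_s: 55.2
ee_pos: [523.1, -458.3, 174.0]
eef_rot: [[-0.998, -0.065, 0.0], [-0.065, 0.998, -0.0], [-0.0, -0.0, -1.0]]
force: [-0.4, -0.2, 0.1]
finger_gap: 34.5
grasp_force: 0.0
```

```bash
python3 look.py s13.png; python3 d.py 500 -450 180 -176; python3 -c "
import cv2
a=cv2.imread('pics/s13.png');cv2.imwrite('pics/s13c.png',cv2.resize(a[130:320,160:500],(800,447),interpolation=cv2.INTER_CUBIC))"
```

```text
pan floor z 56.25 sink 44.05
carrier top px [319. 181.] 796 z 116.5 c [471.1 -13.3] size [ 53.3 190.1] long axis 87.3
fin on pan px [324. 214.] 72 z 96.3 c [572.2 -17. ] size [12.  43.4] long axis 176.6
fin on pan px [304. 217.] 70 z 95.7 c [568.  -70.4] size [11.8 45.9] long axis 176.8
fin px [262. 246.] 82 z 43.6 c [ 610.4 -193.6] size [12.3 44.2] long axis 3.4
fin px [242. 251.] 89 z 43.2 c [ 615.4 -249.3] size [11.9 43.6] long axis 4.0
fin px [221. 256.] 95 z 43.2 c [ 618.9 -304.8] size [11.6 44.2] long axis 4.2
fin px [200. 260.] 100 z 43.4 c [ 621.4 -360.6] size [12.4 44.3] long axis 3.1
knob px [478. 143.] 252 z 257.3 c [523.2 382.3] size [43.2 43.2] long axis 102.0
t 55.25 at [ 523.2 -458.   173.9] psi -176.22 F [ 0.7 -0.2  0.3] gap 34.4 grip 0.0
yaw -0.22 travel 22.6 9.6 -6.1 rows>= 1
```

View pics/s13c.png

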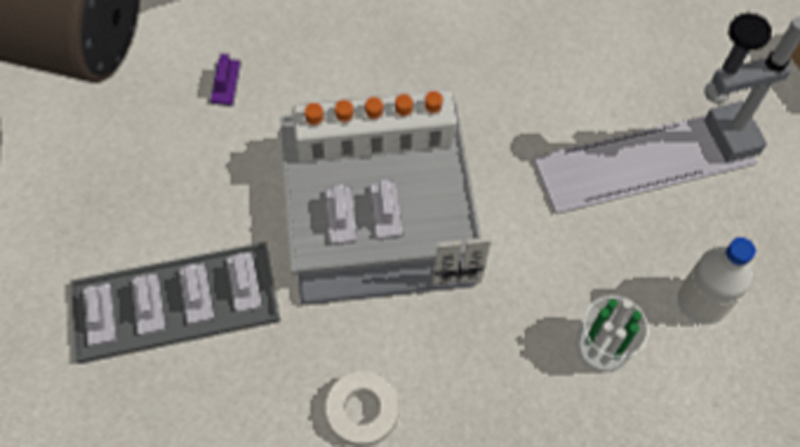

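The final view shows the carrier and two weights flat on the pan, four weights flat in the tray at (100–245, 280–315), and the gauge up. The pan has sunk about 44 mm, inside the band, and the bystanders are untouched.

```bash
python3 -c "
from plant import arm
print(arm.close_job())"
```

```text
the job is handed in; nothing more can be done
None
```

The job is handed in, though the hand-in call returned no verdict: the carrier was gauged for over a second and stands on the scale pan with two weights at about 44 mm sink (band 40–50 mm), the other four weights lie flat in the tray, the gauge is back up, and the cup, tape and bottle were not touched.

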